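Isolate, steady and load the ageing stand, switch on

TASK

First pull the switch lever fully over towards the robot to isolate the ageing circuit, then steady the black tray stand, which rocks because it sits askew on the cable cover strip: turn it where it is, without picking it up off the strip, until all four feet rest on the bench either side of the strip and it no longer rocks. Next set every driver module that lies on the bench right way up in an outlined bay of the stand, one to a bay and lengthways with the outline, and lay the temperature logger, display up, lengthways inside the black outline on the bench. When all that is in place, and not before, throw the switch lever fully over again, away from the robot; leave everything else on the bench where it is.

Things in the scene. Friction and masses are not known exactly. Their poses are not given: they have to be found in the camera images.
- strip: fixed white cable cover strip screwed flat to the steel bench: 330 mm along its x, 80 mm wide along its y, 10 mm high. Origin: centre of its underside, on the bench. It is placed and turned differently each time.
- stand: loose black tray stand, about 0.6 kg: deck 220 x 220 mm, top 46 mm above the feet's undersides, rim 8 mm high and 6 mm thick round it. Four ball feet, 18 mm across, at +-72 mm in x and y. Origin: centre between the feet, level with their undersides; z up. At the start two diagonal feet are on the strip and it tilts about 0.1 rad; with sides parallel to the strip (any quarter turn) it stands level.
- stand_grip (a point): centre of the top of the aluminium grip bar that stands in the middle of the deck: 44 mm long (stand's x), 12 mm wide (stand's y), 47 mm high above the deck, its top 93 mm above the feet's undersides. The feet clear the strip when the stand is parallel to it within about 12 degrees and centred across it within 10 mm.
- bay0 (a point): centre, on the deck's surface, of one of the four white-outlined bays of the stand (58 mm along the stand's x by 48 mm along its y), at x -54, y -54 mm in the stand's frame
- bay1 (a point): centre, on the deck's surface, of one of the four white-outlined bays of the stand (58 mm along the stand's x by 48 mm along its y), at x -54, y +54 mm in the stand's frame
- bay2 (a point): centre, on the deck's surface, of one of the four white-outlined bays of the stand (58 mm along the stand's x by 48 mm along its y), at x +54, y -54 mm in the stand's frame
- bay3 (a point): centre, on the deck's surface, of one of the four white-outlined bays of the stand (58 mm along the stand's x by 48 mm along its y), at x +54, y +54 mm in the stand's frame
- module0: loose LED driver module: finned aluminium block with white end caps, 44 mm along x, 32 mm along y, 30 mm high, about 0.11 kg. Origin: centre of its underside, z up out of the fins. Three or four modules are present; those absent have no pose.
- module1: loose LED driver module: finned aluminium block with white end caps, 44 mm along x, 32 mm along y, 30 mm high, about 0.11 kg. Origin: centre of its underside, z up out of the fins. Three or four modules are present; those absent have no pose.
- module2: loose LED driver module: finned aluminium block with white end caps, 44 mm along x, 32 mm along y, 30 mm high, about 0.11 kg. Origin: centre of its underside, z up out of the fins. Three or four modules are present; those absent have no pose.
- module3: loose LED driver module: finned aluminium block with white end caps, 44 mm along x, 32 mm along y, 30 mm high, about 0.11 kg. Origin: centre of its underside, z up out of the fins. Three or four modules are present; those absent have no pose.
- logger: loose temperature logger: white box with a dark display, 70 mm along x, 45 mm along y, 24 mm high, about 0.12 kg. Origin: centre of its underside, z up out of the display.
- spot: the logger's place: a flat black-outlined rectangle on the bench, 92 mm along x by 67 mm along y, no height. Origin: its centre, on the bench.
- switch_base: fixed grey block of the lever switch, on the bench. Its x axis points the way the lever is thrown on (away from the robot, give or take 17 degrees). Origin: centre of its underside.
- switch_tip (a point): the free end (a black ball) of the switch lever, 80 mm long. At the start it leans towards the block's +x, away from the robot (on). Between off and on the tip moves about 77 mm along the block's x, on an arc in the block's x-z plane, highest halfway; it is easily pushed over with shut fingertips
- switch (a joint): angle of the switch lever: 0 leaning fully towards the robot (off), 1.0 rad fully thrown away from the robot (on, as at the start or nearly so). It stays where it is left.
- jar: small capped jar, 36 mm across, 50 mm high. Not part of the job: leave it where it is. Origin: centre of its underside.
- heatsink: finned aluminium heat sink, 50 x 50 x 20 mm. Not part of the job: leave it where it is. Origin: centre of its underside.
- tape: roll of yellow tape lying flat, 80 mm across, 18 mm high. Not part of the job: leave it where it is. Origin: centre of its underside.
- terminal: white terminal block, 34 x 20 x 16 mm. Not part of the job: leave it where it is. Origin: centre of its underside.
- driver: screwdriver with a blue handle, 170 mm long, lying on the bench (origin near its middle). Not part of the job: leave it where it is.

How it is judged:
By the outcome, as a careful person would: the job done as asked, in the order asked, and still so for the second after the job is handed in, with the robot touching nothing.
Of module0, module1, module2, module3 only 3 to 4 are there at a start; the rules pass over those that are not, and their reading is None.
At some moment in a run one of module0, module1, module2, module3, logger may be knocked a few centimetres aside while the robot is not near it.
It also fails if it takes over 208 s, if anything falls off the work surface, if the arm or the gripper's body presses on something with over 40 N, if the wrist force passes 120 N, or if a joint passes its speed limit or range.

ROBOT

A 7-joint arm with a two-finger parallel gripper is mounted at the origin on the work surface. World frame = base frame: x ahead of the robot, y to its left, z up, the work surface at z = 0. Lengths are in m, angles in rad, forces in N, time in s.
With the tool pointing down it reaches from about 0.4 to 0.85 m from the base axis. Payload 10.4 kg.
Tool frame: the origin (TCP) lies midway between the tips of the shut fingers; the grasp point (between the pads) lies 19 mm behind it (r.tcp_to_grasp is the z of the grasp point in the tool frame, in m); z points along the fingers, x is the direction in which the jaws open and shut, and the axes are right-handed (so a half turn about z gives the same grasp; the last joint's range is limited). The gripper opens to 87 mm and grips with 3 to 60 N. Pads are 19 mm wide; open, the fingers measure 117 mm over their backs; the gripper's body (75 mm by 190 mm) begins 51 mm behind the grasp point.
Start: joints at [-0.023, 0.332, -0.065, 1.46, 0.022, 1.35, -0.088], TCP at [0.625, 0, 0.191] pointing down, gripper open.
Joint ranges: [-2.6, 2.6], [-0.5, 2.12], [-1.47, 1.34], [0.16, 2.42], [-1.27, 4.41], [0.06, 2.06], [-2.6, 2.6]. Speed limits (rad/s): [2.22, 2.22, 2.79, 2.79, 3.14, 3.14, 3.14].

INTERFACE

Orientations are given as a unit quaternion [x, y, z, w].
In Python, from bench import r, camera, close_job gives the robot as it stands. The module is installed in compiled form; this text tells all that it offers.
- The arm moves only by the shell command python3 -m crank 'ROWS' [FORCE]. ROWS is JSON, a list of rows, each an object of numbers: "x", "y", "z": the shift along the tool's x, y, z scaled (see below); "ax", "ay", "az": the turn, a rotation vector about the tool's x, y, z scaled (see below); "claw": the closure, from -1 (fully open) to 1 (shut), so that 0 is half open. A call has exactly 5 rows; each row is the pose to reach, as a shift and turn from the pose commanded when the call began, along the tool's axes at that moment; what a row does not reach only later rows make up. The controller multiplies each number of a shift by 1 m and each number of a turn by 2 rad. A row lasts 1/12 s, in which the tool goes at most 41.7 mm and 7.16 degrees, less where a joint would pass 70% of its speed; a pose out of reach is approached as far as the arm can. A call with a number of a shift or a turn outside -1 to 1 is refused whole. A call with a gripper value outside its range is refused whole. The fingers move at their own pace and stop on an object; FORCE is the grip in N (left out, the last holds). Time passes only in rows, so rows that repeat a pose let the fingers close, or fill a call up. It gives the time, the measured TCP pose, the force and the opening at its end, in the units of the state.
- r.read_state(): the state, without advancing time (a new reading comes with each control period).
- camera(name): name is "scene" or "side" or "wrist"; returns a dict with "color" (400x640x3 uint8, blue, green, red), "fx", "fy", "cx", "cy" (pixels), "D" ([k1, k2, p1, p2, k3] as OpenCV has them; the pictures are not rectified), "eye" and "orientation" of the camera in the world. Camera axes: x right, y down, z forward; pixel columns grow to the right and rows downward; lengths in m; the calibration is good to about 2 mm. A picture is of the moment at which its call begins. There is no depth.
- close_job(): hands the job in, once; it reports no verdict.
The state is a dict: "time": time; "joint_positions": joint angles; "joint_vel": joint speeds; "joint_torque": joint torques, N m; "ee_pos": TCP position; "eef_rot": TCP orientation; "ft_force": force on the tool from outside, world axes, zero at the start; "torque": the same for the moment, N m; "width": finger opening in m.
Only numpy, scipy, OpenCV 4.12 (cv2) and the standard library are available. Lean on these libraries where they do the work, as an engineer would, in place of code of your own. Each camera call takes 0.05 s, during which the arm holds its last target. There are 200 camera calls.

## Working session

There is one attempt and no reset: what is moved stays moved. The work goes in short steps, Python scripts to look and compute and a shell command to move; the robot and the scene stay as the last step left them, time stands still between calls to the robot, and variables do not carry over. Pictures are saved under pics/ and viewed, about 12 in all and at most 16, crops included, and the job is handed in when it is done.

```bash
mkdir -p pics
cat > h.py <<'E'
import numpy as np, cv2, pickle
from scipy.spatial.transform import Rotation as R
from bench import r, camera, close_job
def snap(name,fn):
    c=camera(name); cv2.imwrite(f'pics/{fn}.png',c['color']); pickle.dump(c,open(f'pics/{fn}.pkl','wb')); return c
def load(fn): return pickle.load(open(f'pics/{fn}.pkl','rb'))
def cam(c):
    K=np.array([[c['fx'],0,c['cx']],[0,c['fy'],c['cy']],[0,0,1]]); return K,np.array(c['D'],float),np.array(c['eye']),R.from_quat(c['orientation'])
def pt(c,u,v,z):
    K,D,e,Q=cam(c); p=cv2.undistortPoints(np.array([[[u,v]]],float),K,D)[0,0]
    d=Q.apply([p[0],p[1],1]); return e+d*(z-e[2])/d[2]
def px(c,P):
    K,D,e,Q=cam(c); q=Q.inv().apply(np.atleast_2d(P)-e); return cv2.projectPoints(q,np.zeros(3),np.zeros(3),K,D)[0][:,0]
def delta(pos,yaw):
    "rows' x,y,z,az to go to world pos with tool down, jaw axis at yaw (mod pi)"
    s=r.read_state(); Q=R.from_quat(s['eef_rot']); p=np.array(s['ee_pos'])
    x=Q.apply([1,0,0]); cur=np.arctan2(x[1],x[0]); d=(yaw-cur+np.pi/2)%np.pi-np.pi/2
    z=Q.apply([0,0,1])
    T=R.from_euler('z',cur+d)*R.from_matrix([[1,0,0],[0,-1,0],[0,0,-1]])
    rv=(Q.inv()*T).as_rotvec()/2
    print('shift',np.round(Q.inv().apply(np.array(pos)-p),4),'turn/2',np.round(rv,4),'curyaw',round(cur,3),'d',round(d,3))
E
python3 - <<'E'
from h import *
for n in('scene','side','wrist'):
    c=snap(n,n+'0'); print(n,c['eye'],c['orientation'],c['fx'])
s=r.read_state(); print(s['time'],s['ee_pos'],s['eef_rot'],s['width'],r.tcp_to_grasp)
E
```

```text
scene [1.20398278 0.35868975 1.14174715] [ 0.50756756  0.81384388 -0.24309111 -0.14470667] 435.1679329973548
side [ 0.04731958 -0.74811269  0.66613412] [ 0.82096648 -0.27452106  0.15383364 -0.47643198] 382.1914461877831
wrist [0.62529784 0.06899917 0.38280112] [ 9.91748206e-01  3.47439142e-04 -8.30955201e-05  1.28200497e-01] 341.9318001006548
0.15 [6.24674257e-01 2.04129531e-06 1.90739774e-01] [ 9.99999856e-01  7.49579953e-07 -5.36007784e-04  1.31009625e-05] 0.08705424919443404 -0.0187
```

View pics/scene0.png

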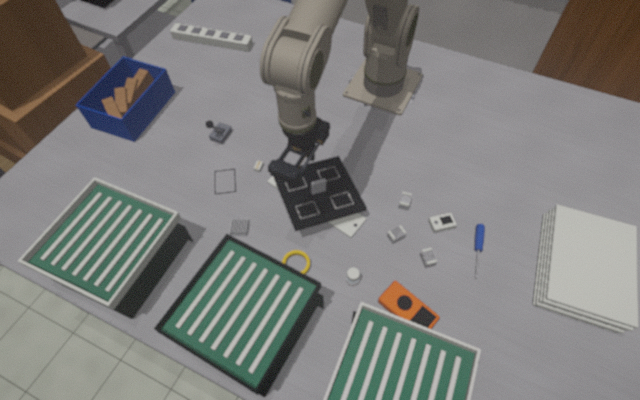

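View pics/side0.png

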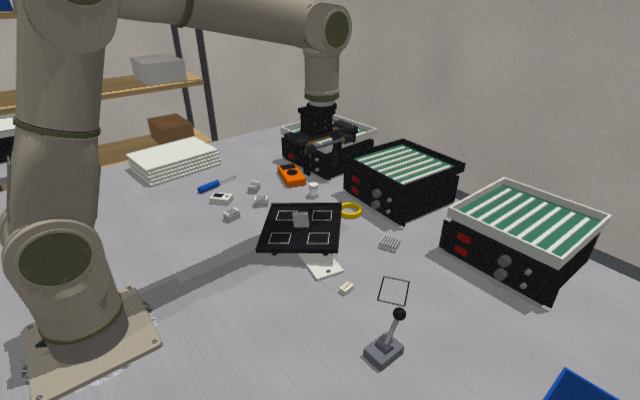

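The scene view shows the stand near (320,192), three modules near (405,200), (397,233) and (428,257), the logger at (443,222), the outline at (225,181), and the switch at (218,132). I'll enlarge it.

Run:
```python
import cv2
a=cv2.imread('pics/scene0.png')
cv2.imwrite('pics/sA.png',cv2.resize(a[110:290,195:375],None,fx=3.3,fy=3.3,interpolation=cv2.INTER_CUBIC))
cv2.imwrite('pics/sB.png',cv2.resize(a[180:290,330:500],None,fx=4.5,fy=4.5,interpolation=cv2.INTER_CUBIC))
```

```text
(no output)
```

View pics/sA.png

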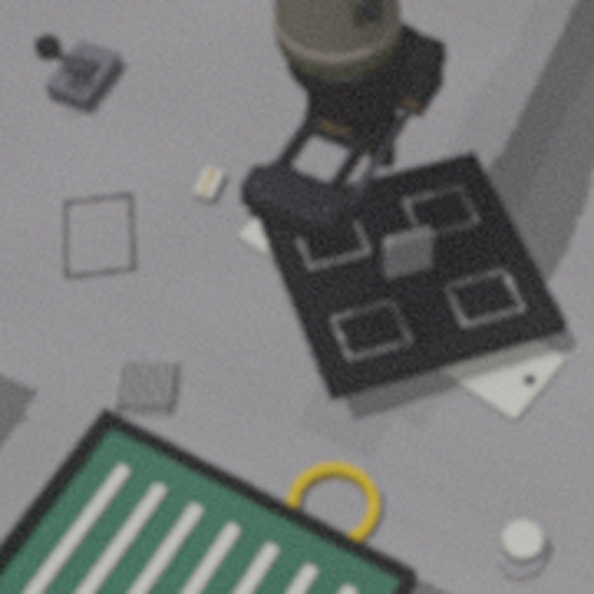

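View pics/sB.png

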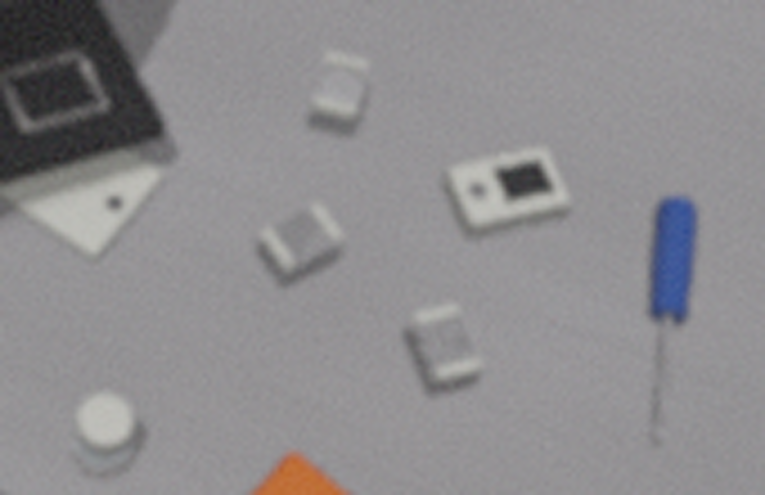

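The left crop shows the stand with its grip top near (408,240), strip end corners at (515,418), (565,352) and (241,236), the strip hole at (529,380), the outline corners at (64,200)–(135,270), and the tip at (47,46). The right crop shows three upright modules and the logger with its display up.

Run:
```python
from h import *
c=load('scene0'); s=load('side0')
A=lambda u,v,z:pt(c,195+u/3.3,110+v/3.3,z)
B=lambda u,v,z:pt(c,330+u/4.5,180+v/4.5,z)
def show(n,*P): print(n,*[np.round(p,3)[:3] for p in P])
show('stripcorners',A(515,418,.01),A(565,352,.01),A(241,236,.01),'' if 0 else A(529,380,.01))
show('stand corners',*[A(u,v,.054) for u,v in((565,328),(333,397),(475,152),(255,213))])
show('grip',A(413,238,.09))
show('baseblock top',A(90,70,.03),A(48,90,.03),A(123,63,.03),A(85,42,.03),A(90,110,0.0))
for z in(.06,.075,.09,.1): show('tip%.3f'%z,A(47,46,z),pt(s,399.5,314,z))
show('side base',pt(s,384,348,.03))
show('spot',*[A(u,v,0) for u,v in((64,200),(133,195),(135,270),(68,277))])
def q(n,z,*P):
    W=np.array([B(u,v,z)[:2] for u,v in P]); m=W.mean(0); L=[W[(i+1)%4]-W[i] for i in range(4)]
    print(n,m.round(4),[ (round(float(np.hypot(*l)),3),round(float(np.degrees(np.arctan2(l[1],l[0])))) ) for l in L])
q('m_a',.03,(328,50),(370,60),(352,115),(312,104))
q('m_b',.03,(259,240),(318,203),(343,236),(283,267))
q('m_c',.03,(412,316),(459,304),(481,370),(434,380))
q('log',.024,(446,168),(546,147),(568,203),(473,230))
show('jar',B(106,415,.05)); show('drv',B(665,260,.01)); show('term',A(208,182,.016)); show('hs',A(150,385,.02)); show('tape',A(335,505,.018))
```

```text
stripcorners [0.635 0.158 0.01 ] [0.553 0.171 0.01 ] [ 0.57  -0.161  0.01 ] [0.594 0.153 0.01 ]
stand corners [0.556 0.169 0.054] [0.707 0.016 0.054] [0.411 0.013 0.054] [ 0.566 -0.142  0.054]
grip [0.55  0.016 0.09 ]
baseblock top [ 0.468 -0.396  0.03 ] [ 0.51  -0.419  0.03 ] [ 0.445 -0.371  0.03 ] [ 0.438 -0.422  0.03 ] [ 0.494 -0.386  0.   ]
tip0.060 [ 0.48  -0.432  0.06 ] [ 0.532 -0.39   0.06 ]
tip0.075 [ 0.49  -0.422  0.075] [ 0.52  -0.399  0.075]
tip0.090 [ 0.5   -0.411  0.09 ] [ 0.508 -0.408  0.09 ]
tip0.100 [ 0.507 -0.403  0.1  ] [ 0.5   -0.414  0.1  ]
side base [ 0.464 -0.415  0.03 ]
spot [ 0.603 -0.345  0.   ] [ 0.568 -0.287  0.   ] [ 0.643 -0.237  0.   ] [ 0.678 -0.29   0.   ]
m_a [0.4525 0.2562] [(0.029, 99), (0.047, 5), (0.027, -83), (0.046, -173)]
m_b [0.5748 0.2747] [(0.049, 150), (0.028, 55), (0.046, -35), (0.024, -119)]
m_c [0.6052 0.3822] [(0.031, 131), (0.046, 35), (0.03, -51), (0.044, -143)]
log [0.4777 0.3825] [(0.07, 129), (0.043, 36), (0.067, -47), (0.048, -140)]
jar [0.75  0.215 0.05 ]
drv [0.477 0.49  0.01 ]
term [ 0.531 -0.22   0.016]
hs [ 0.752 -0.148  0.02 ]
tape [0.782 0.056 0.018]
```

View pics/wrist0.png

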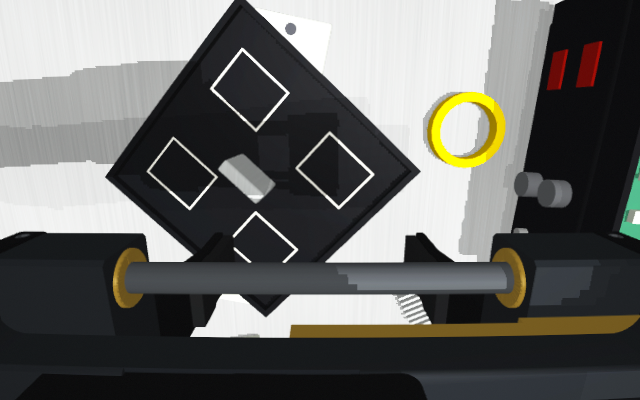

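```bash
python3 -m crank '[{"x":-0.02,"y":0.04,"az":0.06,"claw":1},{"x":-0.04,"y":0.08,"az":0.12,"claw":1},{"x":-0.05,"y":0.12,"az":0.18,"claw":1},{"x":-0.06,"y":0.16,"az":0.24,"claw":1},{"x":-0.07,"y":0.20,"az":0.30,"claw":1}]' 20 && python3 -c "
from h import *
delta([0.553,-0.409,0.19],-np.pi/2)"
```

```text
schema error: expected keys x, y, z, ax, ay, az, claw
```

The wrist view shows the bar's long axis running from upper left (225,162) to lower right (268,195). So the stand's x axis is at about −44°, and the strip end is at (295,40). Every row needs all seven keys.

```bash
python3 -m crank '[{"x":-0.02,"y":0.04,"z":0,"ax":0,"ay":0,"az":0.06,"claw":1},{"x":-0.04,"y":0.08,"z":0,"ax":0,"ay":0,"az":0.12,"claw":1},{"x":-0.05,"y":0.12,"z":0,"ax":0,"ay":0,"az":0.18,"claw":1},{"x":-0.06,"y":0.16,"z":0,"ax":0,"ay":0,"az":0.24,"claw":1},{"x":-0.07,"y":0.20,"z":0,"ax":0,"ay":0,"az":0.30,"claw":1}]' 20 && python3 -c "
from h import *
delta([0.553,-0.409,0.19],-np.pi/2)"
```

```text
time: 0.57
ee_pos: [0.5551, -0.1971, 0.1914]
eef_rot: [0.955, -0.298, 0.0, -0.0]
ft_force: [1.2, -0.1, -0.3]
width: 0.0617
shift [0.1189 0.1754 0.0014] turn/2 [-1.000e-04 -0.000e+00  4.826e-01] curyaw -0.606 d -0.965
```

```bash
python3 -m crank '[{"x":0.024,"y":0.035,"z":0,"ax":0,"ay":0,"az":0.06,"claw":1},{"x":0.048,"y":0.07,"z":0,"ax":0,"ay":0,"az":0.12,"claw":1},{"x":0.072,"y":0.105,"z":0,"ax":0,"ay":0,"az":0.18,"claw":1},{"x":0.096,"y":0.14,"z":0,"ax":0,"ay":0,"az":0.24,"claw":1},{"x":0.119,"y":0.175,"z":0,"ax":0,"ay":0,"az":0.30,"claw":1}]' 20 >/dev/null && python3 -m crank '[{"x":0,"y":0,"z":0,"ax":0,"ay":0,"az":0.06,"claw":1},{"x":0,"y":0,"z":0.03,"ax":0,"ay":0,"az":0.12,"claw":1},{"x":0,"y":0,"z":0.06,"ax":0,"ay":0,"az":0.18,"claw":1},{"x":0,"y":0,"z":0.09,"ax":0,"ay":0,"az":0.18,"claw":1},{"x":0,"y":0,"z":0.11,"ax":0,"ay":0,"az":0.18,"claw":1}]' && python3 -c "
from h import *
delta([0.553,-0.409,0.082],-np.pi/2); snap('side','side1'); c=snap('scene','scene1')
print(px(c,[0.553,-.409,.082]))
a=cv2.imread('pics/side1.png')[270:400,320:480];b=cv2.imread('pics/scene1.png')[70:200,150:310]
cv2.imwrite('pics/v1.png',cv2.resize(np.hstack([a,b]),None,fx=2.5,fy=2.5))"
```

```text
time: 1.4
ee_pos: [0.5544, -0.4028, 0.0778]
eef_rot: [0.711, -0.704, -0.002, 0.0]
ft_force: [0.4, -0.2, -0.8]
width: 0.002
shift [ 0.0062  0.0015 -0.0042] turn/2 [0.0015 0.0009 0.005 ] curyaw -1.561 d -0.01
[[200.82383902 136.93753562]]
```

View pics/v1.png

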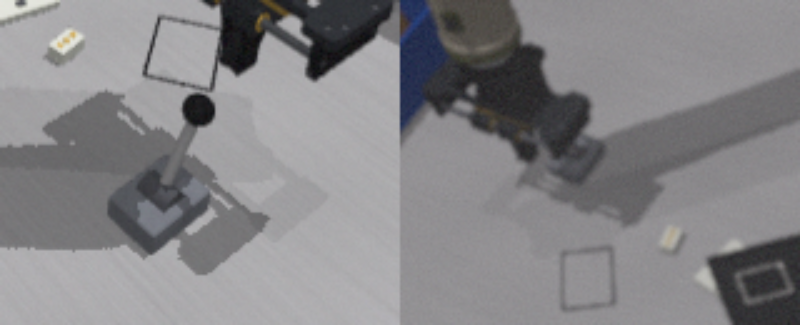

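The side crop shows the fingers beyond the lever ball at (198,108), ready to push. Tool y is world −x.

```bash
python3 -m crank '[{"x":0.004,"y":0.02,"z":0,"ax":0,"ay":0,"az":0,"claw":1},{"x":0.004,"y":0.04,"z":0,"ax":0,"ay":0,"az":0,"claw":1},{"x":0.004,"y":0.06,"z":0,"ax":0,"ay":0,"az":0,"claw":1},{"x":0.004,"y":0.08,"z":0,"ax":0,"ay":0,"az":0,"claw":1},{"x":0.004,"y":0.10,"z":0,"ax":0,"ay":0,"az":0,"claw":1}]' && python3 -m crank '[{"x":0,"y":0.003,"z":0,"ax":0,"ay":0,"az":0,"claw":1},{"x":0,"y":0.006,"z":0,"ax":0,"ay":0,"az":0,"claw":1},{"x":0,"y":0.008,"z":0,"ax":0,"ay":0,"az":0,"claw":1},{"x":0,"y":0.010,"z":0,"ax":0,"ay":0,"az":0,"claw":1},{"x":0,"y":0.010,"z":0,"ax":0,"ay":0,"az":0,"claw":1}]'
```

```text
time: 1.92
ee_pos: [0.4554, -0.4095, 0.0832]
eef_rot: [0.711, -0.703, 0.001, -0.0]
ft_force: [0.7, -0.3, 0.3]
width: 0.0005
time: 2.33
ee_pos: [0.4463, -0.4089, 0.0816]
eef_rot: [0.711, -0.703, 0.0, -0.0]
ft_force: [1.0, -0.3, 0.0]
width: 0.0006
```

```bash
for i in 1; do python3 -m crank '[{"x":0,"y":0.002,"z":0,"ax":0,"ay":0,"az":0,"claw":1},{"x":0,"y":0.004,"z":0,"ax":0,"ay":0,"az":0,"claw":1},{"x":0,"y":0.006,"z":0,"ax":0,"ay":0,"az":0,"claw":1},{"x":0,"y":0.008,"z":0,"ax":0,"ay":0,"az":0,"claw":1},{"x":0,"y":0.008,"z":0,"ax":0,"ay":0,"az":0,"claw":1}]'; done; python3 -c "
from h import *
snap('side','side2');c=snap('scene','scene2')
a=cv2.imread('pics/side2.png')[270:400,320:480];b=cv2.imread('pics/scene2.png')[70:200,150:310]
cv2.imwrite('pics/v2.png',cv2.resize(np.hstack([a,b]),None,fx=2.5,fy=2.5))"
```

```text
time: 2.75
ee_pos: [0.4372, -0.4092, 0.0813]
eef_rot: [0.711, -0.703, -0.0, 0.0]
ft_force: [0.1, 0.9, -0.3]
width: 0.0005
```

View pics/v2.png

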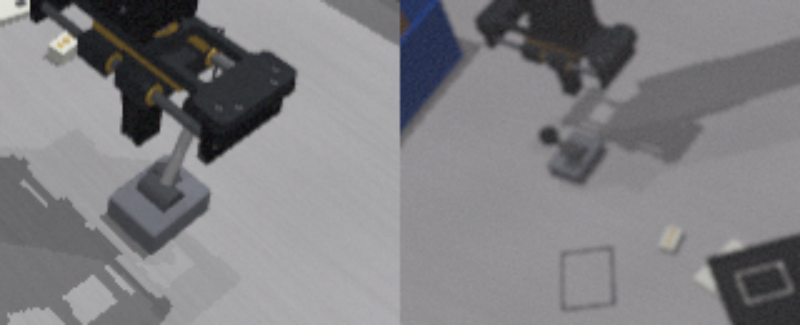

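Run:
```python
from h import *
c=load('side2'); s=load('scene2')
for P in([.437,-.409,.081],[.503,-.409,.093],[.466,-.405,.03]): print(px(c,P),px(s,P),(px(c,P)-[320,270])*2.5,(px(s,P)-[150,70])*2.5+[400,0])
# triangulate tip & base top centre by least squares
def tri(a,b):
    A=[];y=[]
    for cc,(u,v) in((c,a),(s,b)):
        p=pt(cc,u,v,0.);e=np.array(cc['eye']);d=(p-e)/np.linalg.norm(p-e);M=np.eye(3)-np.outer(d,d);A.append(M);y.append(M@e)
    x,res,_,_=np.linalg.lstsq(np.vstack(A),np.hstack(y),rcond=None); return x,res
print(tri((320+198/2.5,270+108/2.5),(150+148/2.5,70+134/2.5)))
print(tri((320+158/2.5,270+196/2.5),(150+179/2.5,70+152/2.5)))
```

```text
[[373.94805008 334.7533853 ]] [[221.02013239 113.19714128]] [[134.87012521 161.88346326]] [[577.55033098 107.9928532 ]]
[[398.42345283 314.38567358]] [[208.9182872  124.05565107]] [[196.05863208 110.96418396]] [[547.29571801 135.13912766]]
[[381.16008513 344.08109281]] [[220.39602154 129.88235349]] [[152.90021283 185.20273202]] [[575.99005386 149.70588372]]
(array([ 0.50349511, -0.40844973,  0.09561065]), array([3.43742844e-06]))
(array([ 0.46452604, -0.40772356,  0.02155892]), array([2.88625613e-05]))
```

The lever hasn't moved: the ball is still at scene pixel (209,124). The fingers went over it and look a little higher than the TCP. I'll go back over and push lower, at z≈0.06.

```bash
python3 -m crank '[{"x":0,"y":0,"z":-0.03,"ax":0,"ay":0,"az":0,"claw":1},{"x":0,"y":0,"z":-0.06,"ax":0,"ay":0,"az":0,"claw":1},{"x":0,"y":-0.04,"z":-0.06,"ax":0,"ay":0,"az":0,"claw":1},{"x":0,"y":-0.08,"z":-0.06,"ax":0,"ay":0,"az":0,"claw":1},{"x":0,"y":-0.12,"z":-0.06,"ax":0,"ay":0,"az":0,"claw":1}]' >/dev/null; python3 -m crank '[{"x":0,"y":0,"z":0.03,"ax":0,"ay":0,"az":0,"claw":1},{"x":0,"y":0,"z":0.06,"ax":0,"ay":0,"az":0,"claw":1},{"x":0,"y":0,"z":0.082,"ax":0,"ay":0,"az":0,"claw":1},{"x":0,"y":0,"z":0.082,"ax":0,"ay":0,"az":0,"claw":1},{"x":0,"y":0,"z":0.082,"ax":0,"ay":0,"az":0,"claw":1}]'; python3 -m crank '[{"x":0,"y":0.02,"z":0,"ax":0,"ay":0,"az":0,"claw":1},{"x":0,"y":0.04,"z":0,"ax":0,"ay":0,"az":0,"claw":1},{"x":0,"y":0.06,"z":0,"ax":0,"ay":0,"az":0,"claw":1},{"x":0,"y":0.08,"z":0,"ax":0,"ay":0,"az":0,"claw":1},{"x":0,"y":0.095,"z":0,"ax":0,"ay":0,"az":0,"claw":1}]'; python3 -c "
from h import *
c=snap('side','side3'); s=snap('scene','scene3'); p=r.read_state()['ee_pos']; print(px(c,p),px(s,p))
a=c['color'][230:400,280:480];b=s['color'][50:220,130:330]
cv2.imwrite('pics/v3.png',cv2.resize(np.hstack([a,b]),None,fx=2,fy=2))"
```

```text
time: 3.68
ee_pos: [0.5571, -0.4073, 0.0587]
eef_rot: [0.711, -0.703, -0.001, 0.0]
ft_force: [1.1, 0.4, 0.8]
width: 0.0006
time: 4.1
ee_pos: [0.4625, -0.4103, 0.0624]
eef_rot: [0.711, -0.704, 0.002, -0.0]
ft_force: [1.5, -1.5, -1.1]
width: 0.0006
[[382.919556   335.95168323]] [[217.67899481 121.82915562]]
```

View pics/v3.png

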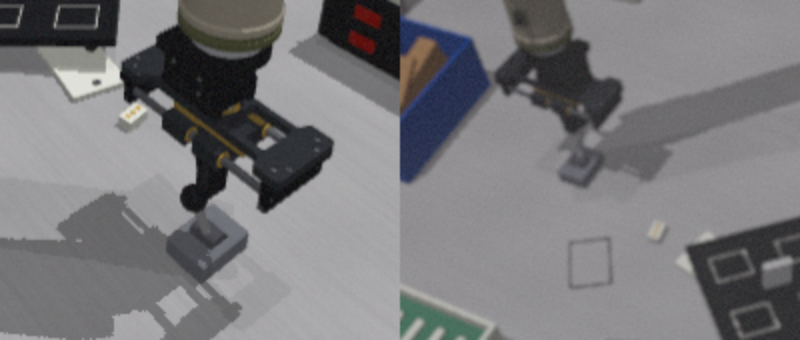

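The lever has moved; the ball is now at (193,198) in the crop. I'll keep creeping until it meets the stop.

```bash
for i in 1 2; do python3 -m crank '[{"x":0,"y":0.002,"z":0,"ax":0,"ay":0,"az":0,"claw":1},{"x":0,"y":0.004,"z":0,"ax":0,"ay":0,"az":0,"claw":1},{"x":0,"y":0.006,"z":0,"ax":0,"ay":0,"az":0,"claw":1},{"x":0,"y":0.008,"z":0,"ax":0,"ay":0,"az":0,"claw":1},{"x":0,"y":0.008,"z":0,"ax":0,"ay":0,"az":0,"claw":1}]'|grep -E 'pos|force'; done
```

```text
ee_pos: [0.4548, -0.4088, 0.0593]
ft_force: [0.9, 0.5, -0.6]
ee_pos: [0.4519, -0.4085, 0.0598]
ft_force: [18.5, -5.1, -11.3]
```

The lever is hard against its stop (18 N). I'll back off and head for the stand, with a look from the wrist.

```bash
python3 -m crank '[{"x":0,"y":-0.01,"z":0,"ax":0,"ay":0,"az":0,"claw":1},{"x":0,"y":-0.04,"z":0,"ax":0,"ay":0,"az":0,"claw":0},{"x":0,"y":-0.04,"z":-0.04,"ax":0,"ay":0,"az":0,"claw":-1},{"x":0,"y":-0.04,"z":-0.08,"ax":0,"ay":0,"az":0,"claw":-1},{"x":0,"y":-0.04,"z":-0.12,"ax":0,"ay":0,"az":0,"claw":-1}]' && python3 -c "
from h import *
s=snap('scene','scene4'); c=snap('side','side4'); delta([0.556,0.014,0.22],np.radians(46))"
```

```text
time: 5.45
ee_pos: [0.4861, -0.408, 0.1797]
eef_rot: [0.711, -0.703, -0.001, 0.001]
ft_force: [0.3, -0.4, 0.4]
width: 0.0193
shift [-0.4241 -0.0717 -0.0354] turn/2 [-0.005  -0.0013  0.3891] curyaw -1.56 d -0.778
```

```bash
python3 -m crank '[{"x":-0.041,"y":-0.007,"z":-0.01,"ax":0,"ay":0,"az":0,"claw":-1},{"x":-0.08,"y":-0.014,"z":-0.02,"ax":0,"ay":0,"az":0,"claw":-1},{"x":-0.12,"y":-0.021,"z":-0.03,"ax":0,"ay":0,"az":0,"claw":-1},{"x":-0.16,"y":-0.028,"z":-0.035,"ax":0,"ay":0,"az":0,"claw":-1},{"x":-0.20,"y":-0.035,"z":-0.035,"ax":0,"ay":0,"az":0,"claw":-1}]' >/dev/null; python3 -m crank '[{"x":-0.04,"y":-0.007,"z":0,"ax":0,"ay":0,"az":0.06,"claw":-1},{"x":-0.08,"y":-0.014,"z":0,"ax":0,"ay":0,"az":0.12,"claw":-1},{"x":-0.12,"y":-0.021,"z":0,"ax":0,"ay":0,"az":0.18,"claw":-1},{"x":-0.16,"y":-0.028,"z":0,"ax":0,"ay":0,"az":0.24,"claw":-1},{"x":-0.20,"y":-0.036,"z":0,"ax":0,"ay":0,"az":0.30,"claw":-1}]'; python3 -m crank '[{"x":0,"y":0,"z":0,"ax":0,"ay":0,"az":0.06,"claw":-1},{"x":0,"y":0,"z":0,"ax":0,"ay":0,"az":0.09,"claw":-1},{"x":0,"y":0,"z":0,"ax":0,"ay":0,"az":0.09,"claw":-1},{"x":0,"y":0,"z":0,"ax":0,"ay":0,"az":0.09,"claw":-1},{"x":0,"y":0,"z":0,"ax":0,"ay":0,"az":0.09,"claw":-1}]'; python3 -c "
from h import *
c=snap('wrist','wrist5'); s=load('scene4')['color'][100:160,190:250]; cv2.imwrite('pics/v5.png',np.vstack([c['color'],np.hstack([cv2.resize(s,(200,200)),cv2.resize(load('side4')['color'][290:370,350:430],(200,200)),np.zeros((200,240,3),np.uint8)])]))
delta([0.556,0.014,0.22],np.radians(46))"
```

```text
time: 6.38
ee_pos: [0.5503, -0.0221, 0.2143]
eef_rot: [-0.486, 0.874, -0.0, -0.0]
ft_force: [0.6, -0.6, -0.4]
width: 0.0858
time: 6.8
ee_pos: [0.5505, -0.0242, 0.2142]
eef_rot: [-0.409, 0.912, 0.0, -0.0]
ft_force: [0.1, -0.3, 0.1]
width: 0.087
shift [-0.0321  0.0213 -0.0057] turn/2 [ 0.     -0.0001  0.02  ] curyaw -2.299 d -0.04
```

View pics/v5.png

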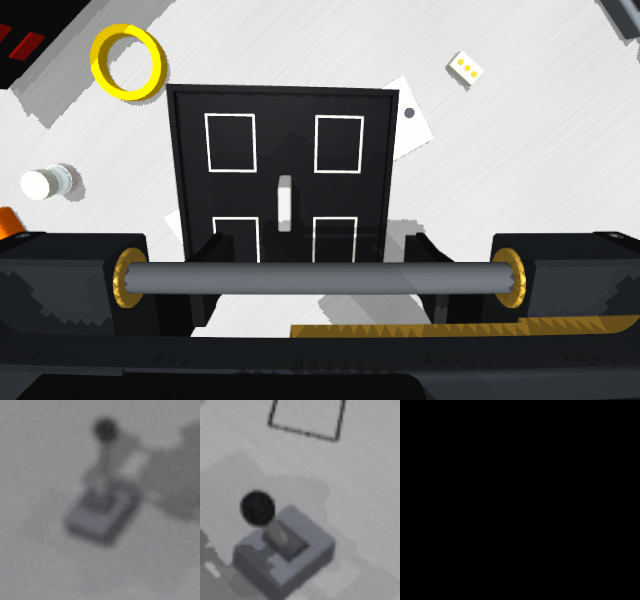

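The view confirms the lever is off, with the ball leaning towards the robot. The bar is vertical in the picture at about (285,205), so the jaw is nearly lined up with it.

Run:
```python
from h import *
c=load('wrist5'); print('eye',c['eye'], 'nadir',px(c,np.array(c['eye'])-[0,0,.3]))
P=[pt(c,285,v,.1) for v in(179,186,230)]
print(np.round(P,4)); d=P[2]-P[1]; print(np.linalg.norm(d),np.degrees(np.arctan2(d[1],d[0])))
C=[pt(c,u,v,.06) for u,v in((167,85),(398,91),(386,262),(181,262))]; print(np.round(C,3))
for i,j in((0,1),(1,2),(0,3)): d=C[j]-C[i]; print(np.linalg.norm(d),np.degrees(np.arctan2(d[1],d[0])))
S=[pt(c,u,v,.01) for u,v in((404,76),(433,137),(409,113))]; print(np.round(S,3)); d=S[1]-S[0]; print(np.linalg.norm(d[:2]),np.degrees(np.arctan2(d[1],d[0])))
m=(P[1]+P[2])/2; print(m); delta([m[0],m[1],.105],np.radians(46))
```

```text
eye [ 0.60293344 -0.07099737  0.40641379] nadir [[319.38185479 111.88395765]]
[[ 0.5794 -0.0082  0.1   ]
 [ 0.5747 -0.0037  0.1   ]
 [ 0.5435  0.0254  0.1   ]]
0.042635687186535084 136.89417739939853
[[ 0.721  0.022  0.06 ]
 [ 0.567 -0.141  0.06 ]
 [ 0.435 -0.02   0.06 ]
 [ 0.585  0.15   0.06 ]]
0.22466668393490782 -133.23793055211448
0.17983287616322965 137.44633570842706
0.18662440361653404 136.79760847830053
[[ 0.57  -0.166  0.01 ]
 [ 0.496 -0.15   0.01 ]
 [ 0.535 -0.146  0.01 ]]
0.07602530697450499 167.74965639067682
[0.55909154 0.01083893 0.1       ]
shift [-0.0318  0.0169  0.1093] turn/2 [ 0.     -0.0001  0.02  ] curyaw -2.299 d -0.04
```

Strip axis ≈78.8° with its centre near (0.5645, 0.0035). The stand's edges are at 46.9° and its bar at (0.559, 0.011), so it needs about 32° counter-clockwise. I'll grasp the bar now.

```bash
python3 -m crank '[{"x":-0.016,"y":0.008,"z":0.02,"ax":0,"ay":0,"az":0.012,"claw":-1},{"x":-0.032,"y":0.017,"z":0.05,"ax":0,"ay":0,"az":0.012,"claw":-1},{"x":-0.032,"y":0.017,"z":0.08,"ax":0,"ay":0,"az":0.012,"claw":-1},{"x":-0.032,"y":0.017,"z":0.11,"ax":0,"ay":0,"az":0.012,"claw":-1},{"x":-0.032,"y":0.017,"z":0.136,"ax":0,"ay":0,"az":0.012,"claw":-1}]'; python3 -m crank '[{"x":0,"y":0,"z":0,"ax":0,"ay":0,"az":0,"claw":-0.2},{"x":0,"y":0,"z":0,"ax":0,"ay":0,"az":0,"claw":0.4},{"x":0,"y":0,"z":0,"ax":0,"ay":0,"az":0,"claw":1},{"x":0,"y":0,"z":0,"ax":0,"ay":0,"az":0,"claw":1},{"x":0,"y":0,"z":0,"ax":0,"ay":0,"az":0,"claw":1}]' 12;python3 -m crank '[{"x":0,"y":0,"z":0,"ax":0,"ay":0,"az":0,"claw":1},{"x":0,"y":0,"z":0,"ax":0,"ay":0,"az":0,"claw":1},{"x":0,"y":0,"z":0,"ax":0,"ay":0,"az":0,"claw":1},{"x":0,"y":0,"z":0,"ax":0,"ay":0,"az":0,"claw":1},{"x":0,"y":0,"z":0,"ax":0,"ay":0,"az":0,"claw":1}]'; python3 -c "
from h import *
delta([0.566,0.011,.078],np.radians(78.8))"
```

```text
time: 7.27
ee_pos: [0.5587, 0.0114, 0.0765]
eef_rot: [-0.398, 0.917, 0.0, -0.0]
ft_force: [0.5, 0.5, -0.1]
width: 0.0871
time: 7.68
ee_pos: [0.5605, 0.0116, 0.0803]
eef_rot: [-0.398, 0.918, -0.0, 0.001]
ft_force: [0.0, -0.1, -0.0]
width: 0.0615
time: 8.1
ee_pos: [0.5593, 0.0116, 0.0784]
eef_rot: [-0.398, 0.918, -0.0, 0.0]
ft_force: [-0.1, 0.5, -0.5]
width: 0.0284
shift [-0.0041 -0.0053  0.0004] turn/2 [-0.      0.     -0.2787] curyaw -2.324 d 0.557
```

```bash
python3 -m crank '[{"x":0,"y":0,"z":0,"ax":0,"ay":0,"az":0,"claw":1},{"x":0,"y":0,"z":0,"ax":0,"ay":0,"az":0,"claw":1},{"x":0,"y":0,"z":0,"ax":0,"ay":0,"az":0,"claw":1},{"x":0,"y":0,"z":0,"ax":0,"ay":0,"az":0,"claw":1},{"x":0,"y":0,"z":0,"ax":0,"ay":0,"az":0,"claw":1}]'|grep -E 'for|wid'; python3 -m crank '[{"x":0,"y":0,"z":0,"ax":0,"ay":0,"az":-0.025,"claw":1},{"x":0,"y":0,"z":0,"ax":0,"ay":0,"az":-0.05,"claw":1},{"x":-0.001,"y":-0.001,"z":0,"ax":0,"ay":0,"az":-0.075,"claw":1},{"x":-0.002,"y":-0.002,"z":0,"ax":0,"ay":0,"az":-0.1,"claw":1},{"x":-0.002,"y":-0.003,"z":0,"ax":0,"ay":0,"az":-0.125,"claw":1}]'; python3 -m crank '[{"x":0,"y":0,"z":0,"ax":0,"ay":0,"az":-0.025,"claw":1},{"x":0,"y":0,"z":0,"ax":0,"ay":0,"az":-0.05,"claw":1},{"x":-0.001,"y":-0.001,"z":0.001,"ax":0,"ay":0,"az":-0.075,"claw":1},{"x":-0.001,"y":-0.002,"z":0.002,"ax":0,"ay":0,"az":-0.1,"claw":1},{"x":-0.001,"y":-0.003,"z":0.003,"ax":0,"ay":0,"az":-0.125,"claw":1}]'; python3 -c "
from h import *
delta([0.566,0.011,.076],np.radians(78.8))"
```

```text
ft_force: [1.1, 0.4, -0.4]
width: 0.0018
time: 8.93
ee_pos: [0.563, 0.0112, 0.0784]
eef_rot: [-0.51, 0.86, -0.0, 0.0]
ft_force: [-0.8, 0.4, -0.1]
width: 0.0001
time: 9.35
ee_pos: [0.566, 0.0104, 0.0753]
eef_rot: [-0.613, 0.79, -0.0, 0.0]
ft_force: [-0.4, 0.1, -0.5]
width: 0.0002
shift [-0.0005  0.0001 -0.0007] turn/2 [-0.      0.     -0.0274] curyaw -1.821 d 0.055
```

The width reads 0, so the fingers shut without the bar between them, and the lever push missed at first too. The tips may not be where I think, so I'll check now.

```bash
python3 -c "
from h import *
c=snap('side','side6'); s=snap('scene','scene6'); p=r.read_state()['ee_pos']; print(p,px(c,p),px(s,p))
a=c['color'][150:270,250:370];b=s['color'][130:250,260:380]
cv2.imwrite('pics/v6.png',cv2.resize(np.hstack([a,b]),None,fx=3.3,fy=3.3,interpolation=2))"
```

```text
[0.56590865 0.01030845 0.07520004] [[302.28013792 220.18422811]] [[316.1618344  188.43062476]]
```

View pics/v6.png

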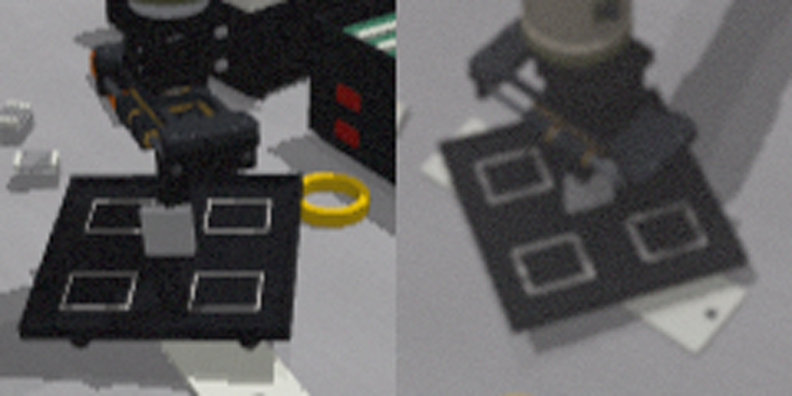

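The side and scene crops show the shut fingertips just above the bar top, at about z 0.10, while the state reports 0.075. In wrist5 the open pads' spacing also puts them about 25 mm nearer the camera. So the tips end about 25 mm short of the reported TCP. I'll go lower, checking force, and grip.

```bash
python3 -m crank '[{"x":0.001,"y":0.007,"z":-0.01,"ax":0,"ay":0,"az":0.06,"claw":0},{"x":0.001,"y":0.007,"z":-0.01,"ax":0,"ay":0,"az":0.12,"claw":0},{"x":0.001,"y":0.007,"z":-0.01,"ax":0,"ay":0,"az":0.18,"claw":0},{"x":0.001,"y":0.007,"z":-0.01,"ax":0,"ay":0,"az":0.24,"claw":0},{"x":0.001,"y":0.007,"z":-0.01,"ax":0,"ay":0,"az":0.251,"claw":0}]'|grep -E 'pos|wid'; python3 -m crank '[{"x":0,"y":0,"z":0,"ax":0,"ay":0,"az":0,"claw":0},{"x":0,"y":0,"z":0.008,"ax":0,"ay":0,"az":0,"claw":0},{"x":0,"y":0,"z":0.016,"ax":0,"ay":0,"az":0,"claw":0},{"x":0,"y":0,"z":0.025,"ax":0,"ay":0,"az":0,"claw":0},{"x":0,"y":0,"z":0.030,"ax":0,"ay":0,"az":0,"claw":0}]'|grep -E 'pos|wid|for'; python3 -m crank '[{"x":0,"y":0,"z":0,"ax":0,"ay":0,"az":0,"claw":1},{"x":0,"y":0,"z":0,"ax":0,"ay":0,"az":0,"claw":1},{"x":0,"y":0,"z":0,"ax":0,"ay":0,"az":0,"claw":1},{"x":0,"y":0,"z":0,"ax":0,"ay":0,"az":0,"claw":1},{"x":0,"y":0,"z":0,"ax":0,"ay":0,"az":0,"claw":1}]'; python3 -m crank '[{"x":0,"y":0,"z":0,"ax":0,"ay":0,"az":0,"claw":1},{"x":0,"y":0,"z":0,"ax":0,"ay":0,"az":0,"claw":1},{"x":0,"y":0,"z":0,"ax":0,"ay":0,"az":0,"claw":1},{"x":0,"y":0,"z":0,"ax":0,"ay":0,"az":0,"claw":1},{"x":0,"y":0,"z":0,"ax":0,"ay":0,"az":0,"claw":1}]'
```

```text
ee_pos: [0.5589, 0.0112, 0.0855]
width: 0.0261
ee_pos: [0.558, 0.0111, 0.0534]
ft_force: [0.6, 0.5, -0.4]
width: 0.0429
time: 10.7
ee_pos: [0.5592, 0.0112, 0.0558]
eef_rot: [-0.397, 0.918, -0.0, 0.0]
ft_force: [-0.1, 0.3, 0.2]
width: 0.0182
time: 11.12
ee_pos: [0.5592, 0.0112, 0.0557]
eef_rot: [-0.397, 0.918, -0.0, 0.0]
ft_force: [0.6, -1.6, 1.4]
width: 0.0126
```

The width is 12.6 mm, so the bar is held. Now I'll turn it 32° counter-clockwise, easing down as the feet leave the strip.

```bash
python3 -m crank '[{"x":0,"y":0,"z":0,"ax":0,"ay":0,"az":-0.025,"claw":1},{"x":0,"y":0,"z":0,"ax":0,"ay":0,"az":-0.05,"claw":1},{"x":0,"y":-0.001,"z":0,"ax":0,"ay":0,"az":-0.075,"claw":1},{"x":-0.001,"y":-0.001,"z":0,"ax":0,"ay":0,"az":-0.1,"claw":1},{"x":-0.002,"y":-0.002,"z":0.001,"ax":0,"ay":0,"az":-0.125,"claw":1}]' 15; python3 -m crank '[{"x":0,"y":0,"z":0.002,"ax":0,"ay":0,"az":-0.025,"claw":1},{"x":-0.001,"y":-0.001,"z":0.004,"ax":0,"ay":0,"az":-0.05,"claw":1},{"x":-0.001,"y":-0.002,"z":0.006,"ax":0,"ay":0,"az":-0.075,"claw":1},{"x":-0.002,"y":-0.003,"z":0.008,"ax":0,"ay":0,"az":-0.1,"claw":1},{"x":-0.002,"y":-0.004,"z":0.009,"ax":0,"ay":0,"az":-0.125,"claw":1}]'; python3 -m crank '[{"x":0,"y":0,"z":0,"ax":0,"ay":0,"az":-0.014,"claw":1},{"x":0,"y":0,"z":0,"ax":0,"ay":0,"az":-0.028,"claw":1},{"x":0,"y":0,"z":0,"ax":0,"ay":0,"az":-0.028,"claw":1},{"x":0,"y":0,"z":0,"ax":0,"ay":0,"az":-0.028,"claw":1},{"x":0,"y":0,"z":0,"ax":0,"ay":0,"az":-0.028,"claw":1}]'; python3 -c "
from h import *
delta([0.566,0.011,.046],np.radians(78.8))"
```

```text
time: 11.53
ee_pos: [0.5626, 0.0113, 0.0554]
eef_rot: [-0.509, 0.861, -0.0, 0.001]
ft_force: [-0.1, -0.5, 12.8]
width: 0.0149
time: 11.95
ee_pos: [0.5697, 0.0117, 0.049]
eef_rot: [-0.612, 0.791, -0.002, 0.003]
ft_force: [-1.2, 2.2, 28.0]
width: 0.0208
time: 12.37
ee_pos: [0.5694, 0.0116, 0.0489]
eef_rot: [-0.633, 0.774, -0.002, 0.003]
ft_force: [-0.4, 0.7, 22.2]
width: 0.0221
shift [0.0013 0.0033 0.0029] turn/2 [-0.0033  0.0013 -0.0023] curyaw -1.771 d 0.005
```

The width grew to 22 mm, so the bar slipped between the pads and the stand stayed put while I was pressing down. I'll relieve the downward push and squeeze hard; that should turn the stand into line with the jaws.

```bash
python3 -m crank '[{"x":0,"y":0,"z":-0.003,"ax":0,"ay":0,"az":0,"claw":1},{"x":0,"y":0,"z":-0.006,"ax":0,"ay":0,"az":0,"claw":1},{"x":0,"y":0,"z":-0.008,"ax":0,"ay":0,"az":0,"claw":1},{"x":0,"y":0,"z":-0.008,"ax":0,"ay":0,"az":0,"claw":1},{"x":0,"y":0,"z":-0.008,"ax":0,"ay":0,"az":0,"claw":1}]' 20; python3 -m crank '[{"x":0,"y":0,"z":0,"ax":0,"ay":0,"az":0,"claw":1},{"x":0,"y":0,"z":0,"ax":0,"ay":0,"az":0,"claw":1},{"x":0,"y":0,"z":0,"ax":0,"ay":0,"az":0,"claw":1},{"x":0,"y":0,"z":0,"ax":0,"ay":0,"az":0,"claw":1},{"x":0,"y":0,"z":0,"ax":0,"ay":0,"az":0,"claw":1}]' 55
```

```text
time: 12.78
ee_pos: [0.5656, 0.0111, 0.0526]
eef_rot: [-0.634, 0.774, 0.0, -0.001]
ft_force: [0.8, 0.4, -5.6]
width: 0.0116
time: 13.2
ee_pos: [0.5662, 0.0111, 0.0533]
eef_rot: [-0.633, 0.774, 0.0, -0.0]
ft_force: [0.4, -1.2, -5.2]
width: 0.0115
```

The width is 11.6 mm, so the stand is in line. The reading of −5 N means I'm carrying most of its weight, so I'll lower until it's borne and then release.

```bash
python3 -m crank '[{"x":0,"y":0,"z":0.002,"ax":0,"ay":0,"az":0,"claw":1},{"x":0,"y":0,"z":0.004,"ax":0,"ay":0,"az":0,"claw":1},{"x":0,"y":0,"z":0.005,"ax":0,"ay":0,"az":0,"claw":1},{"x":0,"y":0,"z":0.006,"ax":0,"ay":0,"az":0,"claw":1},{"x":0,"y":0,"z":0.006,"ax":0,"ay":0,"az":0,"claw":1}]'|grep -E "pos|for"; python3 -m crank '[{"x":0,"y":0,"z":0.001,"ax":0,"ay":0,"az":0,"claw":1},{"x":0,"y":0,"z":0.002,"ax":0,"ay":0,"az":0,"claw":1},{"x":0,"y":0,"z":0.002,"ax":0,"ay":0,"az":0,"claw":1},{"x":0,"y":0,"z":0.002,"ax":0,"ay":0,"az":0,"claw":1},{"x":0,"y":0,"z":0.002,"ax":0,"ay":0,"az":0,"claw":1}]'|grep -E "pos|for"; python3 -c "
from h import *
c=snap('scene','scene7')
cv2.imwrite('pics/side7.png',snap('side','side7')['color'])"
```

```text
ee_pos: [0.566, 0.0111, 0.047]
ft_force: [-0.5, 0.2, -5.6]
ee_pos: [0.5662, 0.0111, 0.0454]
ft_force: [-0.5, -1.1, -5.2]
```

```bash
for i in 1 2 3; do python3 -m crank '[{"x":0,"y":0,"z":0.001,"ax":0,"ay":0,"az":0,"claw":1},{"x":0,"y":0,"z":0.002,"ax":0,"ay":0,"az":0,"claw":1},{"x":0,"y":0,"z":0.002,"ax":0,"ay":0,"az":0,"claw":1},{"x":0,"y":0,"z":0.002,"ax":0,"ay":0,"az":0,"claw":1},{"x":0,"y":0,"z":0.002,"ax":0,"ay":0,"az":0,"claw":1}]'|grep -E "pos|for"; done
```

```text
ee_pos: [0.5662, 0.0111, 0.0434]
ft_force: [-0.7, 0.4, -5.5]
ee_pos: [0.5662, 0.0111, 0.0414]
ft_force: [0.9, 0.1, -4.5]
ee_pos: [0.5666, 0.0111, 0.0403]
ft_force: [-4.5, -0.1, 6.0]
```

The weight is borne now. I'll release, rise and look.

```bash
python3 -m crank '[{"x":0,"y":0,"z":0,"ax":0,"ay":0,"az":0,"claw":-1},{"x":0,"y":0,"z":0,"ax":0,"ay":0,"az":0,"claw":-1},{"x":0,"y":0,"z":0,"ax":0,"ay":0,"az":0,"claw":-1},{"x":0,"y":0,"z":0,"ax":0,"ay":0,"az":0,"claw":-1},{"x":0,"y":0,"z":-0.01,"ax":0,"ay":0,"az":0,"claw":-1}]' 20 >/dev/null; python3 -m crank '[{"x":0,"y":-0.02,"z":-0.04,"ax":0,"ay":0,"az":0,"claw":-1},{"x":0,"y":-0.04,"z":-0.08,"ax":0,"ay":0,"az":0,"claw":-1},{"x":0,"y":-0.05,"z":-0.12,"ax":0,"ay":0,"az":0,"claw":-1},{"x":0,"y":-0.06,"z":-0.16,"ax":0,"ay":0,"az":0,"claw":-1},{"x":0,"y":-0.06,"z":-0.19,"ax":0,"ay":0,"az":0,"claw":-1}]'; python3 -m crank '[{"x":0,"y":0,"z":0,"ax":0,"ay":0,"az":0,"claw":-1},{"x":0,"y":0,"z":0,"ax":0,"ay":0,"az":0,"claw":-1},{"x":0,"y":0,"z":0,"ax":0,"ay":0,"az":0,"claw":-1},{"x":0,"y":0,"z":0,"ax":0,"ay":0,"az":0,"claw":-1},{"x":0,"y":0,"z":0,"ax":0,"ay":0,"az":0,"claw":-1}]' >/dev/null; python3 -c "
from h import *
c=snap('wrist','wrist8')['color'].copy(); s=snap('scene','scene8')['color'][120:240,250:410]; t=snap('side','side8')['color'][180:300,240:400]
cv2.imwrite('pics/v8.png',np.vstack([c[:260],cv2.resize(np.hstack([t,s]),None,fx=2,fy=2)]))"
```

```text
time: 16.22
ee_pos: [0.6262, -0.0013, 0.2429]
eef_rot: [-0.633, 0.774, -0.001, 0.001]
ft_force: [0.8, 0.2, -0.4]
width: 0.0703
```

View pics/v8.png

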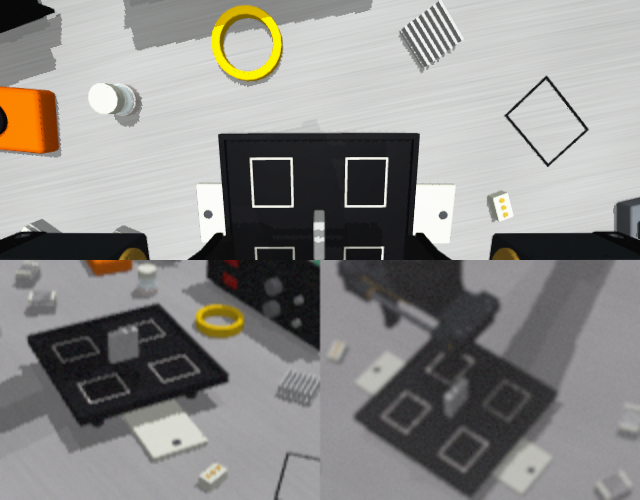

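The stand is now square over the strip, with strip ends showing evenly on both sides (holes at (208,214) and (443,215)). I'll compute the stand's pose, the spot, and the modules.

Run:
```python
from h import *
c=load('wrist8'); W=lambda L,z:np.array([pt(c,u,v,z)[:2] for u,v in L])
h=W([(208,214),(443,215)],.01); d=h[1]-h[0]; print('strip',h.mean(0),np.linalg.norm(d),np.degrees(np.arctan2(d[1],d[0])))
a=W([(250,158),(292,158),(293,207),(251,207)],.046); b=W([(345,158),(386,157),(387,207),(345,207)],.046)
print('bays',a.mean(0),b.mean(0)); d=b.mean(0)-a.mean(0); L=np.linalg.norm(d); print(L,np.degrees(np.arctan2(d[1],d[0])))
for q in(a,b): print([ (round(float(np.linalg.norm(q[(i+1)%4]-q[i])),4)) for i in range(4)])
n=np.array([d[1],-d[0]])/L  # perpendicular
m=(a.mean(0)+b.mean(0))/2; print('centre cand',m+.054*n,m-.054*n)
R_=W([(219,134),(419,134)],.054); d=R_[1]-R_[0]; print('rim',R_,np.linalg.norm(d),np.degrees(np.arctan2(d[1],d[0])))
s=W([(546,77),(587,129),(548,165),(506,116)],0); print('spot',s.mean(0),[ (round(float(np.linalg.norm(s[(i+1)%4]-s[i])),3),round(float(np.degrees(np.arctan2(*(s[(i+1)%4]-s[i])[::-1]))),1)) for i in range(4)])
print('bar top ', pt(c,319,212,.093))
delta([.545,.26,.26],np.radians(0))
```

```text
strip [0.56589433 0.0021566 ] 0.303129646095489 -101.59873649739127
bays [0.62617092 0.05426087] [ 0.60518511 -0.05176603]
0.10808379865857226 -101.19579901587153
[0.0474, 0.0572, 0.0491, 0.0574]
[0.0462, 0.0586, 0.0491, 0.0573]
centre cand [0.56270567 0.01173219] [ 0.66865036 -0.00923735]
rim [[ 0.69168095  0.09633837]
 [ 0.64893161 -0.11662841]] 0.2172149902403721 -101.35027812151763
spot [ 0.62615121 -0.29203275] [(0.088, -145.3), (0.064, 125.2), (0.088, 35.1), (0.064, -54.6)]
bar top  [0.59510921 0.00490663 0.093     ]
shift [-0.2398  0.1296 -0.0213] turn/2 [ 4.00e-04 -5.00e-04  6.86e-01] curyaw -1.77 d -1.372
```

The stand is at (0.563, 0.0115), level to within measurement, about 5 mm off the strip's centreline and parallel within 1°. Next I'll go to the modules for a look.

```bash
for i in 1 2; do python3 -m crank '[{"x":-0.026,"y":0.025,"z":0,"ax":0,"ay":0,"az":0,"claw":-1},{"x":-0.053,"y":0.050,"z":0,"ax":0,"ay":0,"az":0,"claw":-1},{"x":-0.08,"y":0.076,"z":0,"ax":0,"ay":0,"az":0,"claw":-1},{"x":-0.106,"y":0.101,"z":0,"ax":0,"ay":0,"az":0,"claw":-1},{"x":-0.133,"y":0.127,"z":0,"ax":0,"ay":0,"az":0,"claw":-1}]'|grep pos; done; python3 -m crank '[{"x":0,"y":0,"z":0,"ax":0,"ay":0,"az":0,"claw":-1},{"x":0,"y":0,"z":0,"ax":0,"ay":0,"az":0,"claw":-1},{"x":0,"y":0,"z":0,"ax":0,"ay":0,"az":0,"claw":-1},{"x":0,"y":0,"z":0,"ax":0,"ay":0,"az":0,"claw":-1},{"x":0,"y":0,"z":0,"ax":0,"ay":0,"az":0,"claw":-1}]' |grep pos; python3 -c "
from h import *
c=snap('wrist','wrist9')"
```

```text
ee_pos: [0.5256, 0.1558, 0.2392]
ee_pos: [0.4274, 0.3112, 0.2393]
ee_pos: [0.4295, 0.3089, 0.2392]
```

View pics/wrist9.png

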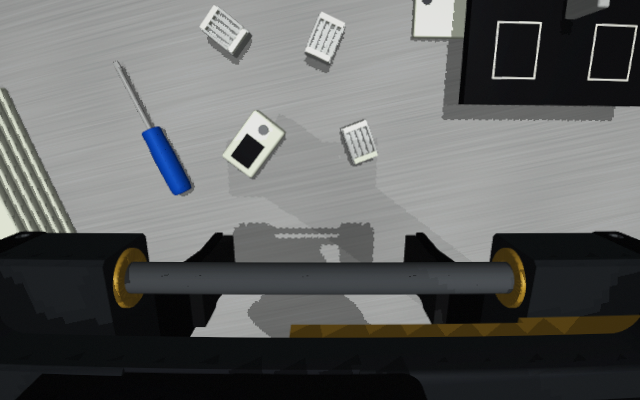

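The view shows modules at about (225,32), (325,40) and (359,142), the logger at (254,143), and all of them right way up. I'll warp to the top-plane and fit rectangles.

```bash
cat >> h.py <<'E'
def rect(c,roi,z,thr):
    "min area rect in world of bright pixels in roi (u0,v0,u1,v1), seen on plane z; returns centre, sizes, long-axis deg"
    u0,v0,u1,v1=roi; g=c['color'][v0:v1,u0:u1].min(2)
    n,l,st,_=cv2.connectedComponentsWithStats((g>thr).astype(np.uint8)); m=np.isin(l,[i for i in range(1,n) if st[i,4]>12])
    v,u=np.nonzero(m); W=np.array([pt(c,a+u0,b+v0,z)[:2] for a,b in zip(u,v)])*1000
    (cx,cy),(w,h),a=cv2.minAreaRect(W.astype(np.float32)); a=a if w>h else a+90
    print(np.round([cx/1000,cy/1000],4),round(max(w,h),1),round(min(w,h),1),'long',round(a%180,1),'bg',int(np.median(g)))
E
python3 - <<'E'
from h import *
c=load('wrist9')
for t in(195,210,225):
  for n,roi,z in(('a',(330,110,390,175),.03),('b',(298,5,352,75),.03),('c',(192,0,256,68),.03),('log',(210,100,300,190),.024)): print(t,n,end=' ');rect(c,roi,z,t)
E
```

```text
195 a [0.4564 0.2546] 42.9 27.8 long 9.0 bg 161
195 b [0.5754 0.2726] 43.1 29.4 long 144.7 bg 158
195 c [0.6065 0.3795] 43.1 28.5 long 39.8 bg 160
195 log [0.4788 0.3796] 66.3 41.3 long 129.9 bg 159
210 a [0.4565 0.2542] 41.6 27.1 long 10.5 bg 161
210 b [0.5757 0.2729] 42.2 27.4 long 144.2 bg 158
210 c [0.6063 0.3797] 42.5 27.6 long 39.8 bg 160
210 log [0.4794 0.3795] 63.9 39.9 long 129.2 bg 159
225 a [0.4747 0.2573] 25.9 4.0 long 98.6 bg 161
225 b [0.56   0.2835] 25.3 3.7 long 53.3 bg 158
225 c Traceback (most recent call last):
  File "<stdin>", line 4, in <module>
  File "h.py", line 27, in rect
    (cx,cy),(w,h),a=cv2.minAreaRect(W.astype(np.float32)); a=a if w>h else a+90
                    ~~~~~~~~~~~~~~~^^^^^^^^^^^^^^^^^^^^^^
cv2.error: OpenCV(4.12.0) /io/opencv/modules/imgproc/src/convhull.cpp:143: error: (-215:Assertion failed) total >= 0 && (depth == CV_32F || depth == CV_32S) in function 'convexHull'
```

```bash
python3 -c "
from h import *
delta([.456,.2545,.10],np.radians(99.5))"
```

```text
shift [ 0.0481 -0.037   0.1393] turn/2 [-0.000e+00 -1.000e-04 -1.835e-01] curyaw -1.772 d 0.367
```

```bash
python3 -m crank '[{"x":0.01,"y":-0.007,"z":0.03,"ax":0,"ay":0,"az":-0.05,"claw":-1},{"x":0.02,"y":-0.015,"z":0.06,"ax":0,"ay":0,"az":-0.1,"claw":-1},{"x":0.03,"y":-0.022,"z":0.09,"ax":0,"ay":0,"az":-0.15,"claw":-1},{"x":0.04,"y":-0.03,"z":0.12,"ax":0,"ay":0,"az":-0.183,"claw":-1},{"x":0.048,"y":-0.037,"z":0.139,"ax":0,"ay":0,"az":-0.183,"claw":-1}]' 20|grep pos; python3 -m crank '[{"x":0,"y":0,"z":0.03,"ax":0,"ay":0,"az":0,"claw":-1},{"x":0,"y":0,"z":0.06,"ax":0,"ay":0,"az":0,"claw":-1},{"x":0,"y":0,"z":0.08,"ax":0,"ay":0,"az":0,"claw":-1},{"x":0,"y":0,"z":0.09,"ax":0,"ay":0,"az":0,"claw":-1},{"x":0,"y":0,"z":0.10,"ax":0,"ay":0,"az":0,"claw":-1}]'|grep -E 'pos|for';python3 -m crank '[{"x":0,"y":0,"z":0.002,"ax":0,"ay":0,"az":0,"claw":-1},{"x":0,"y":0,"z":0.004,"ax":0,"ay":0,"az":0,"claw":-1},{"x":0,"y":0,"z":0.006,"ax":0,"ay":0,"az":0,"claw":-1},{"x":0,"y":0,"z":0.008,"ax":0,"ay":0,"az":0,"claw":-1},{"x":0,"y":0,"z":0.010,"ax":0,"ay":0,"az":0,"claw":-1}]'|grep -E 'pos|for'; python3 -c "
from h import *
delta([.456,.2545,-.015],np.radians(99.5))"
```

```text
ee_pos: [0.455, 0.2534, 0.0975]
ee_pos: [0.4556, 0.2552, -0.0004]
ft_force: [-0.6, 0.1, -0.2]
ee_pos: [0.456, 0.2562, -0.009]
ft_force: [-0.1, -0.0, -0.0]
shift [0.0017 0.0003 0.006 ] turn/2 [-0.0007  0.0003  0.0006] curyaw -1.404 d -0.001
```

At a reported z of −9 mm nothing touches, so the tips really are higher than the state says. I'll find the bench by touch with the open fingers.

```bash
for i in 1 2 3; do python3 -m crank '[{"x":0,"y":0,"z":0.001,"ax":0,"ay":0,"az":0,"claw":-1},{"x":0,"y":0,"z":0.002,"ax":0,"ay":0,"az":0,"claw":-1},{"x":0,"y":0,"z":0.003,"ax":0,"ay":0,"az":0,"claw":-1},{"x":0,"y":0,"z":0.004,"ax":0,"ay":0,"az":0,"claw":-1},{"x":0,"y":0,"z":0.004,"ax":0,"ay":0,"az":0,"claw":-1}]'|grep -E 'pos|for'; done
```

```text
ee_pos: [0.4553, 0.2558, -0.0138]
ft_force: [-0.1, 0.0, 0.2]
ee_pos: [0.4553, 0.2557, -0.0179]
ft_force: [-0.9, -0.4, 0.8]
ee_pos: [0.4553, 0.2557, -0.0219]
ft_force: [-0.0, -0.5, 1.4]
```

No contact down to −22 mm. That's deep enough around a 30 mm block, so I'll close and lift slightly.

```bash
for i in 1 2 3; do python3 -m crank '[{"x":0,"y":0,"z":0,"ax":0,"ay":0,"az":0,"claw":1},{"x":0,"y":0,"z":0,"ax":0,"ay":0,"az":0,"claw":1},{"x":0,"y":0,"z":0,"ax":0,"ay":0,"az":0,"claw":1},{"x":0,"y":0,"z":0,"ax":0,"ay":0,"az":0,"claw":1},{"x":0,"y":0,"z":0,"ax":0,"ay":0,"az":0,"claw":1}]' 25|grep wid; done;  python3 -m crank '[{"x":0,"y":0,"z":-0.03,"ax":0,"ay":0,"az":0,"claw":1},{"x":0,"y":0,"z":-0.06,"ax":0,"ay":0,"az":0,"claw":1},{"x":0,"y":0,"z":-0.1,"ax":0,"ay":0,"az":0,"claw":1},{"x":0,"y":0,"z":-0.12,"ax":0,"ay":0,"az":0,"claw":1},{"x":0,"y":0,"z":-0.12,"ax":0,"ay":0,"az":0,"claw":1}]'; python3 -c "
from h import *
delta([.5205,.075,.10],np.radians(78.8))"
```

```text
width: 0.0614
width: 0.0319
width: 0.0321
time: 22.25
ee_pos: [0.4579, 0.2575, 0.1034]
eef_rot: [0.764, -0.646, 0.001, -0.004]
ft_force: [0.3, -0.2, -1.5]
width: 0.0318
shift [ 0.1904 -0.0313  0.0031] turn/2 [-0.0034  0.0021  0.1813] curyaw -1.404 d -0.363
```

The module is held (32 mm). Now over to the bay.

```bash
python3 -m crank '[{"x":0.038,"y":-0.006,"z":0,"ax":0,"ay":0,"az":0.04,"claw":1},{"x":0.076,"y":-0.012,"z":0,"ax":0,"ay":0,"az":0.08,"claw":1},{"x":0.114,"y":-0.018,"z":0,"ax":0,"ay":0,"az":0.12,"claw":1},{"x":0.152,"y":-0.025,"z":0,"ax":0,"ay":0,"az":0.16,"claw":1},{"x":0.190,"y":-0.031,"z":0,"ax":0,"ay":0,"az":0.181,"claw":1}]'>/dev/null;  python3 -m crank '[{"x":0,"y":0,"z":0.01,"ax":0,"ay":0,"az":0,"claw":1},{"x":0,"y":0,"z":0.02,"ax":0,"ay":0,"az":0,"claw":1},{"x":0,"y":0,"z":0.02,"ax":0,"ay":0,"az":0,"claw":1},{"x":0,"y":0,"z":0.02,"ax":0,"ay":0,"az":0,"claw":1},{"x":0,"y":0,"z":0.02,"ax":0,"ay":0,"az":0,"claw":1}]'; python3 -c "
from h import *
delta([.5205,.075,.026],np.radians(78.8))"
```

```text
time: 23.08
ee_pos: [0.5171, 0.0751, 0.0782]
eef_rot: [-0.636, 0.772, 0.0, -0.0]
ft_force: [0.6, 0.5, -0.5]
width: 0.0315
shift [-0.0006 -0.0033  0.0522] turn/2 [0.0003 0.0001 0.0015] curyaw -1.763 d -0.003
```

```bash
python3 -m crank '[{"x":0,"y":-0.003,"z":0.015,"ax":0,"ay":0,"az":0,"claw":1},{"x":0,"y":-0.003,"z":0.03,"ax":0,"ay":0,"az":0,"claw":1},{"x":0,"y":-0.003,"z":0.04,"ax":0,"ay":0,"az":0,"claw":1},{"x":0,"y":-0.003,"z":0.048,"ax":0,"ay":0,"az":0,"claw":1},{"x":0,"y":-0.003,"z":0.051,"ax":0,"ay":0,"az":0,"claw":1}]'|grep -E 'pos|for';  python3 -m crank '[{"x":0,"y":0,"z":0.001,"ax":0,"ay":0,"az":0,"claw":1},{"x":0,"y":0,"z":0.002,"ax":0,"ay":0,"az":0,"claw":1},{"x":0,"y":0,"z":0.002,"ax":0,"ay":0,"az":0,"claw":1},{"x":0,"y":0,"z":0.002,"ax":0,"ay":0,"az":0,"claw":1},{"x":0,"y":0,"z":0.002,"ax":0,"ay":0,"az":0,"claw":1}]'|grep -E 'pos|for'
```

```text
ee_pos: [0.5198, 0.0735, 0.0264]
ft_force: [-0.8, 0.8, -1.3]
ee_pos: [0.5208, 0.0731, 0.0258]
ft_force: [0.1, 0.4, -1.2]
```

```bash
python3 -m crank '[{"x":0,"y":0,"z":0.001,"ax":0,"ay":0,"az":0,"claw":1},{"x":0,"y":0,"z":0.002,"ax":0,"ay":0,"az":0,"claw":1},{"x":0,"y":0,"z":0.003,"ax":0,"ay":0,"az":0,"claw":1},{"x":0,"y":0,"z":0.003,"ax":0,"ay":0,"az":0,"claw":1},{"x":0,"y":0,"z":0.003,"ax":0,"ay":0,"az":0,"claw":1}]'|grep -E 'pos|for';  python3 -m crank '[{"x":0,"y":0,"z":0,"ax":0,"ay":0,"az":0,"claw":0},{"x":0,"y":0,"z":0,"ax":0,"ay":0,"az":0,"claw":0},{"x":0,"y":0,"z":0,"ax":0,"ay":0,"az":0,"claw":0},{"x":0,"y":0,"z":-0.01,"ax":0,"ay":0,"az":0,"claw":0},{"x":0,"y":0,"z":-0.03,"ax":0,"ay":0,"az":0,"claw":0}]'|grep -E 'wid|for';python3 -m crank '[{"x":0,"y":0,"z":-0.04,"ax":0,"ay":0,"az":0,"claw":-1},{"x":0,"y":0,"z":-0.08,"ax":0,"ay":0,"az":0,"claw":-1},{"x":0,"y":0,"z":-0.12,"ax":0,"ay":0,"az":0,"claw":-1},{"x":0,"y":0,"z":-0.15,"ax":0,"ay":0,"az":0,"claw":-1},{"x":0,"y":0,"z":-0.15,"ax":0,"ay":0,"az":0,"claw":-1}]'|grep pos; python3 -c "
from h import *
snap('scene','scene10'); delta([.5755,.2727,.10],np.radians(54.5)); c=load('scene10'); cv2.imwrite('pics/v10.png',cv2.resize(c['color'][140:290,280:480],None,fx=3,fy=3))"
```

```text
ee_pos: [0.5209, 0.0732, 0.0239]
ft_force: [-6.2, -1.0, 15.1]
ft_force: [-0.2, -0.7, 0.3]
width: 0.0431
ee_pos: [0.5236, 0.0736, 0.21]
shift [-0.2054 -0.0128  0.1072] turn/2 [-0.0028  0.0021  0.2123] curyaw -1.766 d -0.425
```

View pics/v10.png

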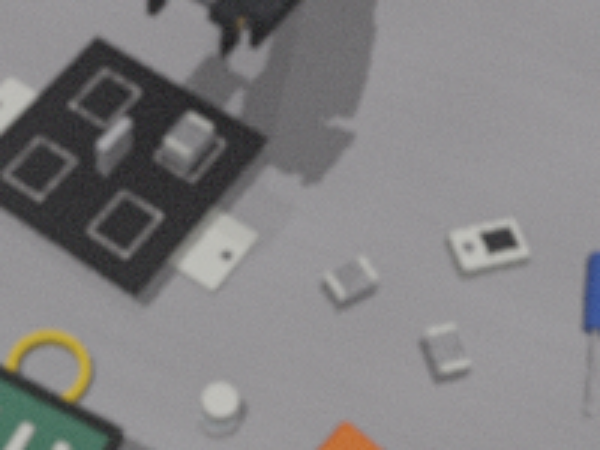

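The module sits in its bay, and the other modules and the logger haven't moved. Next is module b.

```bash
python3 -m crank '[{"x":-0.041,"y":-0.003,"z":0,"ax":0,"ay":0,"az":0.045,"claw":-1},{"x":-0.082,"y":-0.006,"z":0,"ax":0,"ay":0,"az":0.09,"claw":-1},{"x":-0.123,"y":-0.008,"z":0,"ax":0,"ay":0,"az":0.135,"claw":-1},{"x":-0.164,"y":-0.01,"z":0,"ax":0,"ay":0,"az":0.18,"claw":-1},{"x":-0.205,"y":-0.013,"z":0,"ax":0,"ay":0,"az":0.212,"claw":-1}]'>/dev/null; python3 -m crank '[{"x":0,"y":0,"z":0.04,"ax":0,"ay":0,"az":0,"claw":-1},{"x":0,"y":0,"z":0.08,"ax":0,"ay":0,"az":0,"claw":-1},{"x":0,"y":0,"z":0.11,"ax":0,"ay":0,"az":0,"claw":-1},{"x":0,"y":0,"z":0.11,"ax":0,"ay":0,"az":0,"claw":-1},{"x":0,"y":0,"z":0.11,"ax":0,"ay":0,"az":0,"claw":-1}]'|grep -E 'pos|wid'; python3 -c "
from h import *
c=load('scene10');
for n,roi in(('b',(380,218,415,250)),('c',(415,240,440,270))): print(n,end=' '); rect(c,roi,.03,165)
c=snap('scene','scene11')
for n,roi in(('b',(380,218,415,250)),('c',(415,240,440,270))): print(n,end=' '); rect(c,roi,.03,165)
delta([.5755,.2727,-.022],np.radians(54.5))"
```

```text
ee_pos: [0.5631, 0.2435, 0.0874]
width: 0.0871
b [0.5564 0.2846] 22.0 5.1 long 55.3 bg 147
c [0.6019 0.3815] 42.2 23.6 long 41.1 bg 147
b Traceback (most recent call last):
  File "<string>", line 6, in <module>
    for n,roi in(('b',(380,218,415,250)),('c',(415,240,440,270))): print(n,end=' '); rect(c,roi,.03,165)
                                                                                     ~~~~^^^^^^^^^^^^^^^
  File "h.py", line 27, in rect
    (cx,cy),(w,h),a=cv2.minAreaRect(W.astype(np.float32)); a=a if w>h else a+90
                    ~~~~~~~~~~~~~~~^^^^^^^^^^^^^^^^^^^^^^
cv2.error: OpenCV(4.12.0) /io/opencv/modules/imgproc/src/convhull.cpp:143: error: (-215:Assertion failed) total >= 0 && (depth == CV_32F || depth == CV_32S) in function 'convexHull'
```

```bash
python3 -c "
from h import *
delta([.5755,.2727,-.022],np.radians(54.5))"
```

```text
shift [-0.0302  0.0056  0.1116] turn/2 [ 0.0041 -0.0021  0.0205] curyaw -2.149 d -0.041
```

```bash
python3 -m crank '[{"x":-0.015,"y":0.003,"z":0,"ax":0.004,"ay":-0.002,"az":0.02,"claw":-1},{"x":-0.030,"y":0.006,"z":0.02,"ax":0.004,"ay":-0.002,"az":0.02,"claw":-1},{"x":-0.030,"y":0.006,"z":0.05,"ax":0.004,"ay":-0.002,"az":0.02,"claw":-1},{"x":-0.030,"y":0.006,"z":0.08,"ax":0.004,"ay":-0.002,"az":0.02,"claw":-1},{"x":-0.030,"y":0.006,"z":0.105,"ax":0.004,"ay":-0.002,"az":0.02,"claw":-1}]'|grep -E 'pos|for'; python3 -m crank '[{"x":0,"y":0,"z":0.004,"ax":0,"ay":0,"az":0,"claw":-1},{"x":0,"y":0,"z":0.006,"ax":0,"ay":0,"az":0,"claw":-1},{"x":0,"y":0,"z":0.006,"ax":0,"ay":0,"az":0,"claw":0},{"x":0,"y":0,"z":0.006,"ax":0,"ay":0,"az":0,"claw":1},{"x":0,"y":0,"z":0.006,"ax":0,"ay":0,"az":0,"claw":1}]'|grep -E 'pos|for'; for i in 1 2; do python3 -m crank '[{"x":0,"y":0,"z":0,"ax":0,"ay":0,"az":0,"claw":1},{"x":0,"y":0,"z":0,"ax":0,"ay":0,"az":0,"claw":1},{"x":0,"y":0,"z":0,"ax":0,"ay":0,"az":0,"claw":1},{"x":0,"y":0,"z":0,"ax":0,"ay":0,"az":0,"claw":1},{"x":0,"y":0,"z":0,"ax":0,"ay":0,"az":0,"claw":1}]' 25|grep -E 'wid|pos'; done;  python3 -m crank '[{"x":0,"y":0,"z":-0.03,"ax":0,"ay":0,"az":0,"claw":1},{"x":0,"y":0,"z":-0.06,"ax":0,"ay":0,"az":0,"claw":1},{"x":0,"y":0,"z":-0.1,"ax":0,"ay":0,"az":0,"claw":1},{"x":0,"y":0,"z":-0.12,"ax":0,"ay":0,"az":0,"claw":1},{"x":0,"y":0,"z":-0.12,"ax":0,"ay":0,"az":0,"claw":1}]'|grep -E 'wid|pos'; python3 -c "
from h import *
delta([.6265,.054,.10],np.radians(78.8))"
```

```text
ee_pos: [0.5762, 0.2742, -0.0151]
ft_force: [0.2, 0.9, 0.1]
ee_pos: [0.5763, 0.2734, -0.02]
ft_force: [-0.0, 0.2, -0.3]
ee_pos: [0.5748, 0.2727, -0.0223]
width: 0.0418
ee_pos: [0.5748, 0.2727, -0.0224]
width: 0.0318
ee_pos: [0.5776, 0.274, 0.1032]
width: 0.0319
shift [ 0.1509 -0.1674  0.0026] turn/2 [-0.0022  0.0033 -0.2115] curyaw -2.189 d 0.423
```

```bash
python3 -m crank '[{"x":0.027,"y":-0.030,"z":0,"ax":0,"ay":0,"az":-0.045,"claw":1},{"x":0.054,"y":-0.06,"z":0,"ax":0,"ay":0,"az":-0.09,"claw":1},{"x":0.081,"y":-0.09,"z":0,"ax":0,"ay":0,"az":-0.135,"claw":1},{"x":0.108,"y":-0.12,"z":0,"ax":0,"ay":0,"az":-0.18,"claw":1},{"x":0.135,"y":-0.15,"z":0,"ax":0,"ay":0,"az":-0.2115,"claw":1}]'>/dev/null;  python3 -m crank '[{"x":0,"y":0,"z":0,"ax":0,"ay":0,"az":0,"claw":1},{"x":0,"y":0,"z":0,"ax":0,"ay":0,"az":0,"claw":1},{"x":0,"y":0,"z":0,"ax":0,"ay":0,"az":0,"claw":1},{"x":0,"y":0,"z":0,"ax":0,"ay":0,"az":0,"claw":1},{"x":0,"y":0,"z":0,"ax":0,"ay":0,"az":0,"claw":1}]'|grep -E 'wid|pos'; python3 -c "
from h import *
delta([.6265,.054,.026],np.radians(78.8))"
```

```text
ee_pos: [0.6184, 0.0775, 0.0973]
width: 0.032
shift [ 0.0216 -0.0125  0.0713] turn/2 [0.0005 0.0001 0.0011] curyaw -1.764 d -0.002
```

```bash
python3 -m crank '[{"x":0.011,"y":-0.006,"z":0,"ax":0,"ay":0,"az":0,"claw":1},{"x":0.0215,"y":-0.0125,"z":0.01,"ax":0,"ay":0,"az":0,"claw":1},{"x":0.0215,"y":-0.0125,"z":0.03,"ax":0,"ay":0,"az":0,"claw":1},{"x":0.0215,"y":-0.0125,"z":0.05,"ax":0,"ay":0,"az":0,"claw":1},{"x":0.0215,"y":-0.0125,"z":0.06,"ax":0,"ay":0,"az":0,"claw":1}]'|grep -E 'pos|for';  python3 -m crank '[{"x":0,"y":0,"z":0.004,"ax":0,"ay":0,"az":0,"claw":1},{"x":0,"y":0,"z":0.008,"ax":0,"ay":0,"az":0,"claw":1},{"x":0,"y":0,"z":0.01,"ax":0,"ay":0,"az":0,"claw":1},{"x":0,"y":0,"z":0.011,"ax":0,"ay":0,"az":0,"claw":1},{"x":0,"y":0,"z":0.011,"ax":0,"ay":0,"az":0,"claw":1}]'|grep -E 'pos|for'; python3 -m crank '[{"x":0,"y":0,"z":0.001,"ax":0,"ay":0,"az":0,"claw":1},{"x":0,"y":0,"z":0.002,"ax":0,"ay":0,"az":0,"claw":1},{"x":0,"y":0,"z":0.002,"ax":0,"ay":0,"az":0,"claw":1},{"x":0,"y":0,"z":0.002,"ax":0,"ay":0,"az":0,"claw":1},{"x":0,"y":0,"z":0.002,"ax":0,"ay":0,"az":0,"claw":1}]'|grep -E 'pos|for'
```

```text
ee_pos: [0.6257, 0.0504, 0.0346]
ft_force: [0.1, 0.8, -3.1]
ee_pos: [0.6273, 0.0523, 0.0272]
ft_force: [-0.4, 0.1, -0.6]
ee_pos: [0.6269, 0.0522, 0.0248]
ft_force: [0.0, -0.5, -1.0]
```

```bash
python3 -m crank '[{"x":0,"y":0,"z":0.001,"ax":0,"ay":0,"az":0,"claw":1},{"x":0,"y":0,"z":0.0015,"ax":0,"ay":0,"az":0,"claw":1},{"x":0,"y":0,"z":0.0015,"ax":0,"ay":0,"az":0,"claw":1},{"x":0,"y":0,"z":0.0015,"ax":0,"ay":0,"az":0,"claw":1},{"x":0,"y":0,"z":0.0015,"ax":0,"ay":0,"az":0,"claw":1}]'|grep -E 'pos|for';  python3 -m crank '[{"x":0,"y":0,"z":0,"ax":0,"ay":0,"az":0,"claw":0},{"x":0,"y":0,"z":0,"ax":0,"ay":0,"az":0,"claw":0},{"x":0,"y":0,"z":0,"ax":0,"ay":0,"az":0,"claw":0},{"x":0,"y":0,"z":-0.01,"ax":0,"ay":0,"az":0,"claw":0},{"x":0,"y":0,"z":-0.03,"ax":0,"ay":0,"az":0,"claw":0}]'|grep -E 'wid|for';python3 -m crank '[{"x":0,"y":0,"z":-0.03,"ax":0,"ay":0,"az":0,"claw":-1},{"x":0,"y":0,"z":-0.06,"ax":0,"ay":0,"az":0,"claw":-1},{"x":0,"y":0,"z":-0.09,"ax":0,"ay":0,"az":0,"claw":-1},{"x":0,"y":0,"z":-0.1,"ax":0,"ay":0,"az":0,"claw":-1},{"x":0,"y":0,"z":-0.1,"ax":0,"ay":0,"az":0,"claw":-1}]'|grep pos; python3 -c "
from h import *
delta([.6065,.3796,.10],np.radians(129.8))"
```

```text
ee_pos: [0.627, 0.0523, 0.0233]
ft_force: [-1.0, 0.2, 2.4]
ft_force: [0.3, -0.1, -0.6]
width: 0.043
ee_pos: [0.6288, 0.0522, 0.1572]
shift [-0.3166  0.0858  0.0575] turn/2 [-2.900e-03 -1.000e-04 -4.452e-01] curyaw -1.766 d 0.89
```

```bash
python3 -m crank '[{"x":-0.038,"y":0.01,"z":0,"ax":0,"ay":0,"az":0,"claw":-1},{"x":-0.076,"y":0.02,"z":0,"ax":0,"ay":0,"az":0,"claw":-1},{"x":-0.114,"y":0.03,"z":0,"ax":0,"ay":0,"az":0,"claw":-1},{"x":-0.152,"y":0.04,"z":0,"ax":0,"ay":0,"az":0,"claw":-1},{"x":-0.19,"y":0.052,"z":0,"ax":0,"ay":0,"az":0,"claw":-1}]'>/dev/null; python3 -m crank '[{"x":-0.03,"y":0.008,"z":0,"ax":0,"ay":0,"az":-0.06,"claw":-1},{"x":-0.06,"y":0.016,"z":0,"ax":0,"ay":0,"az":-0.12,"claw":-1},{"x":-0.09,"y":0.024,"z":0,"ax":0,"ay":0,"az":-0.18,"claw":-1},{"x":-0.12,"y":0.032,"z":0,"ax":0,"ay":0,"az":-0.24,"claw":-1},{"x":-0.127,"y":0.034,"z":0,"ax":0,"ay":0,"az":-0.30,"claw":-1}]'>/dev/null; python3 -m crank '[{"x":0,"y":0,"z":0,"ax":0,"ay":0,"az":-0.05,"claw":-1},{"x":0,"y":0,"z":0,"ax":0,"ay":0,"az":-0.10,"claw":-1},{"x":0,"y":0,"z":0,"ax":0,"ay":0,"az":-0.145,"claw":-1},{"x":0,"y":0,"z":0,"ax":0,"ay":0,"az":-0.145,"claw":-1},{"x":0,"y":0,"z":0,"ax":0,"ay":0,"az":-0.145,"claw":-1}]'; python3 -c "
from h import *
snap('side','side12'); snap('scene','scene12'); snap('wrist','wrist12')
delta([.6065,.3796,-.022],np.radians(129.8))"
```

```text
time: 32.77
ee_pos: [0.6037, 0.3796, 0.1521]
eef_rot: [0.905, -0.426, -0.001, 0.001]
ft_force: [0.3, 0.3, 0.3]
width: 0.0868
shift [ 0.0018 -0.002   0.1748] turn/2 [ 0.0004  0.0001 -0.0012] curyaw -0.879 d 0.002
```

```bash
python3 -c "
from h import *
a=load('side0');b=load('side12')
for n,p in(('c',[.6065,.3796,.02]),('log',[.479,.3796,.015])):
    u,v=px(a,p)[0].round().astype(int); A,B=[x['color'][v-12:v+12,u-14:u+14].astype(int) for x in(a,b)]; print(n,u,v,np.abs(A-B).mean(), np.abs(A-B).max(2).__gt__(40).sum())
"; python3 -m crank '[{"x":0.002,"y":-0.002,"z":0.03,"ax":0,"ay":0,"az":0,"claw":-1},{"x":0.002,"y":-0.002,"z":0.06,"ax":0,"ay":0,"az":0,"claw":-1},{"x":0.002,"y":-0.002,"z":0.08,"ax":0,"ay":0,"az":0,"claw":-1},{"x":0.002,"y":-0.002,"z":0.08,"ax":0,"ay":0,"az":0,"claw":-1},{"x":0.002,"y":-0.002,"z":0.08,"ax":0,"ay":0,"az":0,"claw":-1}]'|grep pos
```

```text
c 253 186 15.071428571428571 79
log 221 197 22.303571428571427 179
ee_pos: [0.6063, 0.3793, 0.0725]
```

```bash
python3 -c "
from h import *
f=lambda n:cv2.resize(load(n)['color'][140:260,180:340],None,fx=2.5,fy=2.5,interpolation=2)
w=load('wrist12')['color']; s=cv2.resize(load('scene12')['color'][180:280,340:500],(400,250),interpolation=2)
cv2.imwrite('pics/v12.png',np.vstack([np.hstack([f('side0'),f('side12')]),np.hstack([s,cv2.resize(w,(400,250))])]))"
```

```text
(no output)
```

View pics/v12.png

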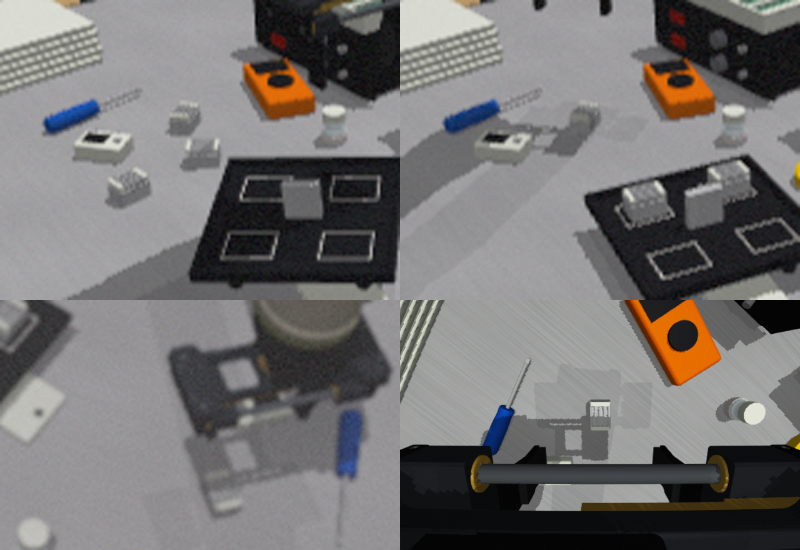

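Module c (side crop (585,115)) and the logger (503,147) are where they were; the difference was only the arm's shadow. I'll grasp c now.

```bash
python3 -m crank '[{"x":0,"y":0,"z":0.03,"ax":0,"ay":0,"az":0,"claw":-1},{"x":0,"y":0,"z":0.06,"ax":0,"ay":0,"az":0,"claw":-1},{"x":0,"y":0,"z":0.08,"ax":0,"ay":0,"az":0,"claw":-1},{"x":0,"y":0,"z":0.09,"ax":0,"ay":0,"az":0,"claw":-1},{"x":0,"y":0,"z":0.0945,"ax":0,"ay":0,"az":0,"claw":-1}]'|grep -E 'pos|for'; for i in 1 2 3; do python3 -m crank '[{"x":0,"y":0,"z":0,"ax":0,"ay":0,"az":0,"claw":1},{"x":0,"y":0,"z":0,"ax":0,"ay":0,"az":0,"claw":1},{"x":0,"y":0,"z":0,"ax":0,"ay":0,"az":0,"claw":1},{"x":0,"y":0,"z":0,"ax":0,"ay":0,"az":0,"claw":1},{"x":0,"y":0,"z":0,"ax":0,"ay":0,"az":0,"claw":1}]' 25|grep -E 'wid|pos'; done;  python3 -m crank '[{"x":0,"y":0,"z":-0.03,"ax":0,"ay":0,"az":0,"claw":1},{"x":0,"y":0,"z":-0.06,"ax":0,"ay":0,"az":0,"claw":1},{"x":0,"y":0,"z":-0.1,"ax":0,"ay":0,"az":0,"claw":1},{"x":0,"y":0,"z":-0.14,"ax":0,"ay":0,"az":0,"claw":1},{"x":0,"y":0,"z":-0.14,"ax":0,"ay":0,"az":0,"claw":1}]'|grep -E 'wid|pos'; python3 -c "
from h import *
delta([.6055,-.052,.115],np.radians(78.8))"
```

```text
ee_pos: [0.607, 0.3799, -0.0212]
ft_force: [-0.0, 0.0, 1.5]
ee_pos: [0.6075, 0.38, -0.0202]
width: 0.0616
ee_pos: [0.6068, 0.3797, -0.0213]
width: 0.0319
ee_pos: [0.6068, 0.3797, -0.0214]
width: 0.032
ee_pos: [0.6107, 0.3818, 0.1285]
width: 0.0319
shift [0.3301 0.2817 0.0102] turn/2 [-0.0061  0.0024  0.4448] curyaw -0.877 d -0.89
```

```bash
python3 -m crank '[{"x":0.031,"y":0.0266,"z":0,"ax":0,"ay":0,"az":0,"claw":1},{"x":0.062,"y":0.053,"z":0,"ax":0,"ay":0,"az":0,"claw":1},{"x":0.093,"y":0.08,"z":0,"ax":0,"ay":0,"az":0,"claw":1},{"x":0.125,"y":0.106,"z":0,"ax":0,"ay":0,"az":0,"claw":1},{"x":0.156,"y":0.133,"z":0,"ax":0,"ay":0,"az":0,"claw":1}]'>/dev/null; python3 -m crank '[{"x":0.031,"y":0.0266,"z":0,"ax":0,"ay":0,"az":0.06,"claw":1},{"x":0.062,"y":0.053,"z":0,"ax":0,"ay":0,"az":0.12,"claw":1},{"x":0.093,"y":0.08,"z":0,"ax":0,"ay":0,"az":0.18,"claw":1},{"x":0.125,"y":0.106,"z":0,"ax":0,"ay":0,"az":0.24,"claw":1},{"x":0.156,"y":0.133,"z":0,"ax":0,"ay":0,"az":0.3,"claw":1}]'>/dev/null; python3 -m crank '[{"x":0,"y":0,"z":0,"ax":0,"ay":0,"az":0.05,"claw":1},{"x":0,"y":0,"z":0,"ax":0,"ay":0,"az":0.1,"claw":1},{"x":0,"y":0,"z":0,"ax":0,"ay":0,"az":0.145,"claw":1},{"x":0,"y":0,"z":0,"ax":0,"ay":0,"az":0.145,"claw":1},{"x":0,"y":0,"z":0,"ax":0,"ay":0,"az":0.145,"claw":1}]'|grep pos; python3 -c "
from h import *
delta([.6055,-.052,.03],np.radians(78.8))"
```

```text
ee_pos: [0.6021, -0.0302, 0.1184]
shift [ 0.0207 -0.0075  0.0884] turn/2 [ 0.0003 -0.0001  0.0015] curyaw -1.763 d -0.003
```

```bash
python3 -m crank '[{"x":0.01,"y":-0.004,"z":0,"ax":0,"ay":0,"az":0,"claw":1},{"x":0.0205,"y":-0.0075,"z":0.02,"ax":0,"ay":0,"az":0,"claw":1},{"x":0.0205,"y":-0.0075,"z":0.05,"ax":0,"ay":0,"az":0,"claw":1},{"x":0.0205,"y":-0.0075,"z":0.07,"ax":0,"ay":0,"az":0,"claw":1},{"x":0.0205,"y":-0.0075,"z":0.084,"ax":0,"ay":0,"az":0,"claw":1}]'|grep -E 'pos|for';  python3 -m crank '[{"x":0,"y":0,"z":0.002,"ax":0,"ay":0,"az":0,"claw":1},{"x":0,"y":0,"z":0.004,"ax":0,"ay":0,"az":0,"claw":1},{"x":0,"y":0,"z":0.006,"ax":0,"ay":0,"az":0,"claw":1},{"x":0,"y":0,"z":0.007,"ax":0,"ay":0,"az":0,"claw":1},{"x":0,"y":0,"z":0.007,"ax":0,"ay":0,"az":0,"claw":1}]'|grep -E 'pos|for'
```

```text
ee_pos: [0.6044, -0.053, 0.0323]
ft_force: [-0.6, 0.4, -0.6]
ee_pos: [0.6062, -0.052, 0.0284]
ft_force: [0.2, -0.3, -1.6]
```

```bash
python3 -m crank '[{"x":0,"y":0,"z":0.001,"ax":0,"ay":0,"az":0,"claw":1},{"x":0,"y":0,"z":0.002,"ax":0,"ay":0,"az":0,"claw":1},{"x":0,"y":0,"z":0.003,"ax":0,"ay":0,"az":0,"claw":1},{"x":0,"y":0,"z":0.003,"ax":0,"ay":0,"az":0,"claw":1},{"x":0,"y":0,"z":0.003,"ax":0,"ay":0,"az":0,"claw":1}]'|grep -E 'pos|for'; python3 -m crank '[{"x":0,"y":0,"z":0.001,"ax":0,"ay":0,"az":0,"claw":1},{"x":0,"y":0,"z":0.001,"ax":0,"ay":0,"az":0,"claw":1},{"x":0,"y":0,"z":0.001,"ax":0,"ay":0,"az":0,"claw":1},{"x":0,"y":0,"z":0.001,"ax":0,"ay":0,"az":0,"claw":1},{"x":0,"y":0,"z":0.001,"ax":0,"ay":0,"az":0,"claw":1}]'|grep -E 'pos|for'; python3 -m crank '[{"x":0,"y":0,"z":0,"ax":0,"ay":0,"az":0,"claw":0},{"x":0,"y":0,"z":0,"ax":0,"ay":0,"az":0,"claw":0},{"x":0,"y":0,"z":0,"ax":0,"ay":0,"az":0,"claw":0},{"x":0,"y":0,"z":-0.01,"ax":0,"ay":0,"az":0,"claw":0},{"x":0,"y":0,"z":-0.03,"ax":0,"ay":0,"az":0,"claw":0}]'|grep -E 'wid|for';python3 -m crank '[{"x":0,"y":0,"z":-0.03,"ax":0,"ay":0,"az":0,"claw":-1},{"x":0,"y":0,"z":-0.06,"ax":0,"ay":0,"az":0,"claw":-1},{"x":0,"y":0,"z":-0.09,"ax":0,"ay":0,"az":0,"claw":-1},{"x":0,"y":0,"z":-0.1,"ax":0,"ay":0,"az":0,"claw":-1},{"x":0,"y":0,"z":-0.1,"ax":0,"ay":0,"az":0,"claw":-1}]'|grep pos; python3 -c "
from h import *
delta([.425,.36,.17],np.radians(78.8))"
```

```text
ee_pos: [0.6055, -0.0519, 0.0246]
ft_force: [-0.5, -0.5, -0.8]
ee_pos: [0.6058, -0.0519, 0.0242]
ft_force: [-2.8, 0.5, 5.9]
ft_force: [0.7, 0.2, -0.1]
width: 0.0429
ee_pos: [0.6075, -0.0521, 0.1576]
shift [-0.3688  0.259  -0.0133] turn/2 [-0.0026  0.0007 -0.0001] curyaw -1.766 d 0.0
```

```bash
for i in 1 2 3; do python3 -m crank '[{"x":-0.0246,"y":0.0173,"z":-0.004,"ax":0,"ay":0,"az":0,"claw":-1},{"x":-0.05,"y":0.0346,"z":-0.008,"ax":0,"ay":0,"az":0,"claw":-1},{"x":-0.074,"y":0.052,"z":-0.01,"ax":0,"ay":0,"az":0,"claw":-1},{"x":-0.099,"y":0.069,"z":-0.015,"ax":0,"ay":0,"az":0,"claw":-1},{"x":-0.123,"y":0.0864,"z":-0.015,"ax":0,"ay":0,"az":0,"claw":-1}]'|grep pos; done; python3 -m crank '[{"x":0,"y":0,"z":0,"ax":0,"ay":0,"az":0,"claw":-1},{"x":0,"y":0,"z":0,"ax":0,"ay":0,"az":0,"claw":-1},{"x":0,"y":0,"z":0,"ax":0,"ay":0,"az":0,"claw":-1},{"x":0,"y":0,"z":0,"ax":0,"ay":0,"az":0,"claw":-1},{"x":0,"y":0,"z":0,"ax":0,"ay":0,"az":0,"claw":-1}]' |grep pos; python3 -c "
from h import *
c=snap('wrist','wrist13'); snap('scene','scene13'); u,v=px(c,[.479,.3796,.024])[0].round().astype(int); print(u,v)
for t in(190,205): rect(c,(u-60,max(v-60,0),u+60,min(v+60,232)),.024,t)
delta([.479,.3796,.08],np.radians(39.6))"
```

```text
ee_pos: [0.5438, 0.0868, 0.1685]
ee_pos: [0.4829, 0.2243, 0.1836]
ee_pos: [0.4221, 0.3617, 0.1986]
ee_pos: [0.4237, 0.3591, 0.1985]
289 132
[0.4785 0.3795] 66.1 41.6 long 130.1 bg 155
[0.4788 0.3793] 64.5 40.6 long 130.1 bg 155
shift [-0.0305 -0.0505  0.1187] turn/2 [ 1.000e-04 -1.000e-04  3.414e-01] curyaw -1.768 d -0.683
```

The logger is unmoved (fit at (0.4787, 0.3794), 130°). Grasping it.

```bash
python3 -m crank '[{"x":-0.006,"y":-0.01,"z":0,"ax":0,"ay":0,"az":0.06,"claw":-1},{"x":-0.012,"y":-0.02,"z":0,"ax":0,"ay":0,"az":0.12,"claw":-1},{"x":-0.018,"y":-0.03,"z":0.03,"ax":0,"ay":0,"az":0.18,"claw":-1},{"x":-0.024,"y":-0.04,"z":0.05,"ax":0,"ay":0,"az":0.24,"claw":-1},{"x":-0.0305,"y":-0.0505,"z":0.07,"ax":0,"ay":0,"az":0.3,"claw":-1}]'>/dev/null; python3 -m crank '[{"x":0,"y":0,"z":0.02,"ax":0,"ay":0,"az":0.037,"claw":-1},{"x":0,"y":0,"z":0.04,"ax":0,"ay":0,"az":0.037,"claw":-1},{"x":0,"y":0,"z":0.05,"ax":0,"ay":0,"az":0.037,"claw":-1},{"x":0,"y":0,"z":0.05,"ax":0,"ay":0,"az":0.037,"claw":-1},{"x":0,"y":0,"z":0.05,"ax":0,"ay":0,"az":0.037,"claw":-1}]'|grep pos; python3 -c "
from h import *
delta([.4787,.3794,-.021],np.radians(40.1))"
```

```text
ee_pos: [0.4765, 0.38, 0.0802]
shift [-0.0018 -0.0033  0.1011] turn/2 [ 0.0056 -0.0053  0.1066] curyaw -2.228 d -0.213
```

```bash
python3 -c "
from h import *
print(np.round(r.read_state()['joint_positions'],3)); delta([.4787,.3794,.08],np.radians(40.1))"
```

```text
[-1.484  0.58   1.01   1.666 -0.529  1.207 -2.574]
shift [-0.0009 -0.0021  0.0001] turn/2 [ 0.0056 -0.0053  0.1066] curyaw -2.228 d -0.213
```

Joint 7 is at its limit (−2.57), so I'll reach the same grasp by turning the other way, to +40°.

```bash
for i in 1 2 3 4; do python3 -m crank '[{"x":0,"y":0,"z":0,"ax":0,"ay":0,"az":-0.06,"claw":-1},{"x":0,"y":0,"z":0,"ax":0,"ay":0,"az":-0.12,"claw":-1},{"x":0,"y":0,"z":0,"ax":0,"ay":0,"az":-0.18,"claw":-1},{"x":0,"y":0,"z":0,"ax":0,"ay":0,"az":-0.24,"claw":-1},{"x":0,"y":0,"z":0,"ax":0,"ay":0,"az":-0.3,"claw":-1}]' >/dev/null; done; python3 -c "
from h import *
print(np.round(r.read_state()['joint_positions'],3)); delta([.4787,.3794,.08],np.radians(40.1))"
```

```text
[-1.142  0.417  0.51   1.648 -0.23   1.142 -0.394]
shift [0.0007 0.0011 0.0024] turn/2 [-0.004   0.005  -0.2616] curyaw 0.177 d 0.523
```

```bash
python3 -m crank '[{"x":0,"y":0,"z":0,"ax":0,"ay":0,"az":-0.06,"claw":-1},{"x":0,"y":0,"z":0,"ax":0,"ay":0,"az":-0.12,"claw":-1},{"x":0,"y":0,"z":0,"ax":0,"ay":0,"az":-0.18,"claw":-1},{"x":0,"y":0,"z":0,"ax":0,"ay":0,"az":-0.24,"claw":-1},{"x":0,"y":0,"z":0,"ax":0,"ay":0,"az":-0.262,"claw":-1}]' >/dev/null; python3 -m crank '[{"x":0,"y":0,"z":0.005,"ax":0,"ay":0,"az":0,"claw":-1},{"x":0,"y":0,"z":0.005,"ax":0,"ay":0,"az":0,"claw":-1},{"x":0,"y":0,"z":0.005,"ax":0,"ay":0,"az":0,"claw":-1},{"x":0,"y":0,"z":0.005,"ax":0,"ay":0,"az":0,"claw":-1},{"x":0,"y":0,"z":0.005,"ax":0,"ay":0,"az":0,"claw":-1}]' >/dev/null;python3 -c "
from h import *
print(np.round(r.read_state()['joint_positions'],3)); delta([.4787,.3794,-.021],np.radians(40.1))"
```

```text
[-1.07   0.412  0.415  1.65  -0.19   1.129  0.091]
shift [0.0022 0.0029 0.0961] turn/2 [-0.0046  0.0056 -0.0028] curyaw 0.694 d 0.006
```

```bash
python3 -m crank '[{"x":0.002,"y":0.003,"z":0.02,"ax":-0.0046,"ay":0.0056,"az":-0.003,"claw":-1},{"x":0.002,"y":0.003,"z":0.05,"ax":-0.0046,"ay":0.0056,"az":-0.003,"claw":-1},{"x":0.002,"y":0.003,"z":0.075,"ax":-0.0046,"ay":0.0056,"az":-0.003,"claw":-1},{"x":0.002,"y":0.003,"z":0.09,"ax":-0.0046,"ay":0.0056,"az":-0.003,"claw":-1},{"x":0.002,"y":0.003,"z":0.096,"ax":-0.0046,"ay":0.0056,"az":-0.003,"claw":-1}]'|grep -E 'pos|for'; for i in 1 2 3; do python3 -m crank '[{"x":0,"y":0,"z":0,"ax":0,"ay":0,"az":0,"claw":1},{"x":0,"y":0,"z":0,"ax":0,"ay":0,"az":0,"claw":1},{"x":0,"y":0,"z":0,"ax":0,"ay":0,"az":0,"claw":1},{"x":0,"y":0,"z":0,"ax":0,"ay":0,"az":0,"claw":1},{"x":0,"y":0,"z":0,"ax":0,"ay":0,"az":0,"claw":1}]' 25|grep -E 'wid|pos'; done;  python3 -m crank '[{"x":0,"y":0,"z":-0.03,"ax":0,"ay":0,"az":0,"claw":1},{"x":0,"y":0,"z":-0.06,"ax":0,"ay":0,"az":0,"claw":1},{"x":0,"y":0,"z":-0.1,"ax":0,"ay":0,"az":0,"claw":1},{"x":0,"y":0,"z":-0.14,"ax":0,"ay":0,"az":0,"claw":1},{"x":0,"y":0,"z":-0.15,"ax":0,"ay":0,"az":0,"claw":1}]'|grep -E 'wid|pos'; python3 -c "
from h import *
delta([.6262,-.292,.13],np.radians(125.1))"
```

```text
ee_pos: [0.4771, 0.378, -0.0239]
ft_force: [-0.7, -0.7, 0.8]
ee_pos: [0.479, 0.3796, -0.0202]
width: 0.0618
ee_pos: [0.4786, 0.3792, -0.021]
width: 0.0449
ee_pos: [0.4785, 0.3792, -0.021]
width: 0.0449
ee_pos: [0.4809, 0.3806, 0.135]
width: 0.045
shift [-0.3226  0.6078  0.0022] turn/2 [ 0.0025 -0.0033 -0.7414] curyaw 0.701 d 1.483
```

The logger is held at 45 mm. I'll carry it over to the spot and use yaw −55° to keep joint 7 in range.

```bash
for i in 1 2; do python3 -m crank '[{"x":-0.0173,"y":0.0327,"z":0,"ax":0,"ay":0,"az":0,"claw":1},{"x":-0.0347,"y":0.0654,"z":0,"ax":0,"ay":0,"az":0,"claw":1},{"x":-0.052,"y":0.098,"z":0,"ax":0,"ay":0,"az":0,"claw":1},{"x":-0.0694,"y":0.131,"z":0,"ax":0,"ay":0,"az":0,"claw":1},{"x":-0.0867,"y":0.1634,"z":0,"ax":0,"ay":0,"az":0,"claw":1}]'|grep pos; done; python3 -m crank '[{"x":-0.0173,"y":0.0327,"z":0,"ax":0,"ay":0,"az":0.06,"claw":1},{"x":-0.0347,"y":0.0654,"z":0,"ax":0,"ay":0,"az":0.12,"claw":1},{"x":-0.052,"y":0.098,"z":0,"ax":0,"ay":0,"az":0.18,"claw":1},{"x":-0.0694,"y":0.131,"z":0,"ax":0,"ay":0,"az":0.24,"claw":1},{"x":-0.0867,"y":0.1634,"z":0,"ax":0,"ay":0,"az":0.3,"claw":1}]'|grep -E 'pos|wid';  python3 -m crank '[{"x":0,"y":0,"z":0,"ax":0,"ay":0,"az":0.06,"claw":1},{"x":0,"y":0,"z":0,"ax":0,"ay":0,"az":0.12,"claw":1},{"x":0,"y":0,"z":0,"ax":0,"ay":0,"az":0.18,"claw":1},{"x":0,"y":0,"z":0,"ax":0,"ay":0,"az":0.24,"claw":1},{"x":0,"y":0,"z":0,"ax":0,"ay":0,"az":0.3,"claw":1}]'|grep -E 'pos|wid'; python3 -c "
from h import *
delta([.6262,-.292,.13],np.radians(-54.9))"
```

```text
ee_pos: [0.5175, 0.1964, 0.1282]
ee_pos: [0.5567, 0.0157, 0.1283]
ee_pos: [0.596, -0.1649, 0.1282]
width: 0.0448
ee_pos: [0.5957, -0.1633, 0.128]
width: 0.0449
shift [ 0.0889  0.0979 -0.002 ] turn/2 [0.0005 0.0003 0.2266] curyaw -0.505 d -0.453
```

```bash
python3 -m crank '[{"x":0.018,"y":0.0196,"z":0,"ax":0,"ay":0,"az":0.045,"claw":1},{"x":0.0356,"y":0.039,"z":0,"ax":0,"ay":0,"az":0.09,"claw":1},{"x":0.053,"y":0.0587,"z":0,"ax":0,"ay":0,"az":0.135,"claw":1},{"x":0.071,"y":0.0783,"z":0,"ax":0,"ay":0,"az":0.18,"claw":1},{"x":0.0889,"y":0.0979,"z":0,"ax":0,"ay":0,"az":0.2266,"claw":1}]'>/dev/null;  python3 -m crank '[{"x":0,"y":0,"z":0.02,"ax":0,"ay":0,"az":0,"claw":1},{"x":0,"y":0,"z":0.05,"ax":0,"ay":0,"az":0,"claw":1},{"x":0,"y":0,"z":0.08,"ax":0,"ay":0,"az":0,"claw":1},{"x":0,"y":0,"z":0.1,"ax":0,"ay":0,"az":0,"claw":1},{"x":0,"y":0,"z":0.1,"ax":0,"ay":0,"az":0,"claw":1}]'|grep -E 'pos|wid'; python3 -c "
from h import *
delta([.6257,-.2915,-.019],np.radians(-54.9))"
```

```text
ee_pos: [0.6245, -0.29, 0.0231]
width: 0.045
shift [ 0.0022 -0.0003  0.0421] turn/2 [0.0023 0.0033 0.003 ] curyaw -0.952 d -0.006
```

```bash
python3 -m crank '[{"x":0.002,"y":0,"z":0.01,"ax":0.002,"ay":0.003,"az":0.003,"claw":1},{"x":0.002,"y":0,"z":0.02,"ax":0.002,"ay":0.003,"az":0.003,"claw":1},{"x":0.002,"y":0,"z":0.03,"ax":0.002,"ay":0.003,"az":0.003,"claw":1},{"x":0.002,"y":0,"z":0.038,"ax":0.002,"ay":0.003,"az":0.003,"claw":1},{"x":0.002,"y":0,"z":0.041,"ax":0.002,"ay":0.003,"az":0.003,"claw":1}]'|grep -E 'pos|for';  python3 -m crank '[{"x":0,"y":0,"z":0.001,"ax":0,"ay":0,"az":0,"claw":1},{"x":0,"y":0,"z":0.002,"ax":0,"ay":0,"az":0,"claw":1},{"x":0,"y":0,"z":0.0025,"ax":0,"ay":0,"az":0,"claw":1},{"x":0,"y":0,"z":0.0025,"ax":0,"ay":0,"az":0,"claw":1},{"x":0,"y":0,"z":0.0025,"ax":0,"ay":0,"az":0,"claw":1}]'|grep -E 'pos|for'
```

```text
ee_pos: [0.6281, -0.293, -0.0133]
ft_force: [0.5, -0.2, -0.9]
ee_pos: [0.6286, -0.2935, -0.0143]
ft_force: [0.2, -0.1, -1.1]
```

```bash
python3 -c "
from h import *
delta([.6257,-.2915,-.0215],np.radians(-54.9))"; python3 -m crank '[{"x":0,"y":0,"z":0.002,"ax":0,"ay":0,"az":0,"claw":1},{"x":0,"y":0,"z":0.004,"ax":0,"ay":0,"az":0,"claw":1},{"x":0,"y":0,"z":0.005,"ax":0,"ay":0,"az":0,"claw":1},{"x":0,"y":0,"z":0.005,"ax":0,"ay":0,"az":0,"claw":1},{"x":0,"y":0,"z":0.005,"ax":0,"ay":0,"az":0,"claw":1}]'|grep -E 'pos|for'; python3 -m crank '[{"x":0,"y":0,"z":0.001,"ax":0,"ay":0,"az":0,"claw":1},{"x":0,"y":0,"z":0.002,"ax":0,"ay":0,"az":0,"claw":1},{"x":0,"y":0,"z":0.002,"ax":0,"ay":0,"az":0,"claw":1},{"x":0,"y":0,"z":0.002,"ax":0,"ay":0,"az":0,"claw":1},{"x":0,"y":0,"z":0.002,"ax":0,"ay":0,"az":0,"claw":1}]'|grep -E 'pos|for'
```

```text
shift [-0.0034  0.0012  0.0072] turn/2 [-0.002  -0.0032  0.0001] curyaw -0.958 d -0.0
ee_pos: [0.6284, -0.2934, -0.0198]
ft_force: [0.3, -0.1, -1.4]
ee_pos: [0.6287, -0.2935, -0.0208]
ft_force: [-2.5, 1.7, 5.1]
```

The logger is down. I'll release it, rise, and photograph it before touching the switch.

```bash
python3 -m crank '[{"x":0,"y":0,"z":0,"ax":0,"ay":0,"az":0,"claw":-1},{"x":0,"y":0,"z":0,"ax":0,"ay":0,"az":0,"claw":-1},{"x":0,"y":0,"z":0,"ax":0,"ay":0,"az":0,"claw":-1},{"x":0,"y":0,"z":-0.01,"ax":0,"ay":0,"az":0,"claw":-1},{"x":0,"y":0,"z":-0.04,"ax":0,"ay":0,"az":0,"claw":-1}]'|grep wid; python3 -m crank '[{"x":0,"y":0,"z":-0.04,"ax":0,"ay":0,"az":0,"claw":-1},{"x":0,"y":0,"z":-0.08,"ax":0,"ay":0,"az":0,"claw":-1},{"x":0,"y":0,"z":-0.12,"ax":0,"ay":0,"az":0,"claw":-1},{"x":-0.02,"y":0.02,"z":-0.15,"ax":0,"ay":0,"az":0,"claw":-1},{"x":-0.04,"y":0.05,"z":-0.18,"ax":0,"ay":0,"az":0,"claw":-1}]'|grep pos; python3 -m crank '[{"x":-0.03,"y":0.025,"z":0,"ax":0,"ay":0,"az":0.04,"claw":1},{"x":-0.06,"y":0.05,"z":0,"ax":0,"ay":0,"az":0.08,"claw":1},{"x":-0.08,"y":0.07,"z":0,"ax":0,"ay":0,"az":0.12,"claw":1},{"x":-0.1,"y":0.09,"z":0,"ax":0,"ay":0,"az":0.16,"claw":1},{"x":-0.1,"y":0.11,"z":0,"ax":0,"ay":0,"az":0.2,"claw":1}]' |grep pos; python3 -c "
from h import *
w=snap('wrist','wrist14')['color'][:270]; c=snap('scene','scene14')['color'][100:300,180:500]; cv2.imwrite('pics/v14.png',np.vstack([w,cv2.resize(c,(512,320),interpolation=2)[:,:512].copy() if 0 else cv2.resize(c,(640,330),interpolation=2)]))
delta([.375,-.408,.16],-np.pi/2)"
```

```text
width: 0.0703
ee_pos: [0.5682, -0.2881, 0.1972]
ee_pos: [0.4187, -0.2685, 0.1926]
shift [0.1249 0.069  0.0327] turn/2 [-0.005   0.0012  0.1024] curyaw -1.366 d -0.205
```

View pics/v14.png

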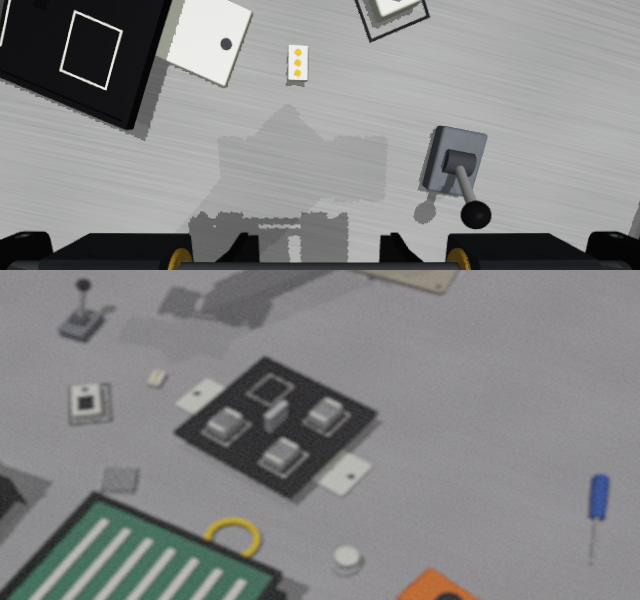

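The view shows all three modules in their bays, the logger in its outline with the display up, and the lever still off (ball at (476,214) in the wrist view). I'll check the logger and module fits numerically and move in behind the lever.

```bash
python3 -c "
from h import *
c=load('scene14')
for t in (165,180):
  print('log',end=' '); rect(c,(212,166,238,194),.024,t)
  for u,v in((293,194),(343,187),(321,212)): rect(c,(u-13,v-13,u+13,v+11),.076,t)
w=load('wrist14'); tip=pt(w,476,214,.094); print('tip',tip, 'base',pt(w,460,150,.03)); 
" ; python3 -m crank '[{"x":0.025,"y":0.014,"z":0,"ax":0,"ay":0,"az":0.03,"claw":1},{"x":0.05,"y":0.028,"z":0,"ax":0,"ay":0,"az":0.06,"claw":1},{"x":0.075,"y":0.042,"z":0,"ax":0,"ay":0,"az":0.1,"claw":1},{"x":0.1,"y":0.056,"z":0.01,"ax":0,"ay":0,"az":0.1,"claw":1},{"x":0.125,"y":0.07,"z":0.02,"ax":0,"ay":0,"az":0.1,"claw":1}]'; python3 -c "
from h import *
delta([.375,-.408,.06],-np.pi/2)"
```

```text
log [ 0.6282 -0.293 ] 65.0 38.0 long 33.8 bg 135
time: 52.28
ee_pos: [0.3779, -0.4089, 0.1736]
eef_rot: [0.712, -0.702, 0.004, -0.001]
ft_force: [-0.2, 0.5, 1.1]
width: 0.0206
shift [-0.0013  0.0037  0.1136] turn/2 [-0.0034 -0.0016  0.0069] curyaw -1.557 d -0.014Traceback (most recent call last):
  File "<string>", line 6, in <module>
    for u,v in((293,194),(343,187),(321,212)): rect(c,(u-13,v-13,u+13,v+11),.076,t)
                                               ~~~~^^^^^^^^^^^^^^^^^^^^^^^^^^^^^^^^
  File "h.py", line 27, in rect
    (cx,cy),(w,h),a=cv2.minAreaRect(W.astype(np.float32)); a=a if w>h else a+90
                    ~~~~~~~~~~~~~~~^^^^^^^^^^^^^^^^^^^^^^
cv2.error: OpenCV(4.12.0) /io/opencv/modules/imgproc/src/convhull.cpp:143: error: (-215:Assertion failed) total >= 0 && (depth == CV_32F || depth == CV_32S) in function 'convexHull'
```

```bash
python3 -c "
from h import *
w=load('wrist14'); print('tip',pt(w,476,214,.094),'pivot',pt(w,459,160,.03))
c=load('scene14')
for u,v,b in((293,193,(.6055,-.052)),(343,187,(.5205,.075)),(321,212,(.6265,.054))):
  print(b,end=' ')
  try: rect(c,(u-11,v-11,u+11,v+7),.076,140)
  except Exception: print('none')
"; python3 -m crank '[{"x":-0.001,"y":0.004,"z":0.03,"ax":-0.003,"ay":-0.002,"az":0.007,"claw":1},{"x":-0.001,"y":0.004,"z":0.06,"ax":-0.003,"ay":-0.002,"az":0.007,"claw":1},{"x":-0.001,"y":0.004,"z":0.09,"ax":-0.003,"ay":-0.002,"az":0.007,"claw":1},{"x":-0.001,"y":0.004,"z":0.11,"ax":-0.003,"ay":-0.002,"az":0.007,"claw":1},{"x":-0.001,"y":0.004,"z":0.114,"ax":-0.003,"ay":-0.002,"az":0.007,"claw":1}]'
```

```text
tip [ 0.43169716 -0.41017417  0.094     ] pivot [ 0.47211694 -0.40773263  0.03      ]
(0.6055, -0.052) [ 0.6047 -0.0515] 44.1 25.3 long 170.9 bg 95
(0.5205, 0.075) [0.5194 0.0749] 44.9 25.0 long 169.7 bg 98
(0.6265, 0.054) [0.626  0.0541] 43.2 26.2 long 167.7 bg 101
time: 52.7
ee_pos: [0.3731, -0.4055, 0.0566]
eef_rot: [-0.707, 0.707, 0.003, 0.0]
ft_force: [-0.8, 0.9, 1.1]
width: 0.0008
```

The modules sit within 1–2 mm and 2° of their bays, and the logger is within 3 mm of its outline's centre. Everything is in place, so now I'll throw the switch.

```bash
python3 -m crank '[{"x":0.002,"y":-0.018,"z":0,"ax":0,"ay":0,"az":0,"claw":1},{"x":0.002,"y":-0.036,"z":0,"ax":0,"ay":0,"az":0,"claw":1},{"x":0.002,"y":-0.054,"z":0,"ax":0,"ay":0,"az":0,"claw":1},{"x":0.002,"y":-0.072,"z":0,"ax":0,"ay":0,"az":0,"claw":1},{"x":0.002,"y":-0.09,"z":0,"ax":0,"ay":0,"az":0,"claw":1}]'|grep -E 'pos|for'; for i in 1 2; do python3 -m crank '[{"x":0,"y":-0.002,"z":0,"ax":0,"ay":0,"az":0,"claw":1},{"x":0,"y":-0.004,"z":0,"ax":0,"ay":0,"az":0,"claw":1},{"x":0,"y":-0.006,"z":0,"ax":0,"ay":0,"az":0,"claw":1},{"x":0,"y":-0.007,"z":0,"ax":0,"ay":0,"az":0,"claw":1},{"x":0,"y":-0.007,"z":0,"ax":0,"ay":0,"az":0,"claw":1}]'|grep -E 'pos|for'; done
```

```text
ee_pos: [0.4658, -0.4092, 0.0611]
ft_force: [-0.7, 0.5, -0.7]
ee_pos: [0.4709, -0.409, 0.0601]
ft_force: [-0.1, -0.4, 0.2]
ee_pos: [0.4788, -0.4086, 0.0596]
ft_force: [-0.7, 0.2, 0.0]
```

```bash
for i in 1 2; do python3 -m crank '[{"x":0,"y":-0.001,"z":0,"ax":0,"ay":0,"az":0,"claw":1},{"x":0,"y":-0.002,"z":0,"ax":0,"ay":0,"az":0,"claw":1},{"x":0,"y":-0.003,"z":0,"ax":0,"ay":0,"az":0,"claw":1},{"x":0,"y":-0.004,"z":0,"ax":0,"ay":0,"az":0,"claw":1},{"x":0,"y":-0.004,"z":0,"ax":0,"ay":0,"az":0,"claw":1}]'|grep -E 'pos|for'; done
```

```text
ee_pos: [0.4828, -0.4087, 0.0597]
ft_force: [-0.3, 0.4, -1.0]
ee_pos: [0.4842, -0.4089, 0.0595]
ft_force: [-8.9, 1.9, 3.9]
```

```bash
python3 -m crank '[{"x":0,"y":-0.001,"z":0,"ax":0,"ay":0,"az":0,"claw":1},{"x":0,"y":-0.002,"z":0,"ax":0,"ay":0,"az":0,"claw":1},{"x":0,"y":-0.003,"z":0,"ax":0,"ay":0,"az":0,"claw":1},{"x":0,"y":-0.003,"z":0,"ax":0,"ay":0,"az":0,"claw":1},{"x":0,"y":-0.003,"z":0,"ax":0,"ay":0,"az":0,"claw":1}]'|grep -E 'pos|for'; python3 -m crank '[{"x":0,"y":0.02,"z":0,"ax":0,"ay":0,"az":0,"claw":1},{"x":0,"y":0.05,"z":0,"ax":0,"ay":0,"az":0,"claw":1},{"x":0,"y":0.08,"z":-0.02,"ax":0,"ay":0,"az":0,"claw":1},{"x":0,"y":0.10,"z":-0.06,"ax":0,"ay":0,"az":0,"claw":1},{"x":0,"y":0.10,"z":-0.1,"ax":0,"ay":0,"az":0,"claw":1}]' >/dev/null;  python3 -m crank '[{"x":-0.03,"y":0,"z":-0.02,"ax":0,"ay":0,"az":0,"claw":1},{"x":-0.06,"y":0,"z":-0.05,"ax":0,"ay":0,"az":0,"claw":1},{"x":-0.09,"y":0,"z":-0.08,"ax":0,"ay":0,"az":0,"claw":1},{"x":-0.12,"y":0,"z":-0.1,"ax":0,"ay":0,"az":0,"claw":1},{"x":-0.12,"y":0,"z":-0.1,"ax":0,"ay":0,"az":0,"claw":1}]'; python3 -c "
from h import *
c=snap('scene','scene15')['color']; s=snap('side','side15')['color']
f=lambda a:cv2.resize(a,(400,300),interpolation=2)
cv2.imwrite('pics/v15.png',np.vstack([np.hstack([f(c[110:260,190:390]),f(s[150:300,240:440])]),np.hstack([f(c[100:160,190:270]),f(s[280:370,340:460])])]))"
```

```text
ee_pos: [0.4845, -0.409, 0.0593]
ft_force: [-18.3, 6.4, 9.7]
time: 56.03
ee_pos: [0.3897, -0.29, 0.2579]
eef_rot: [-0.706, 0.708, 0.0, 0.001]
ft_force: [1.0, 1.8, -1.5]
width: 0.0004
```

View pics/v15.png

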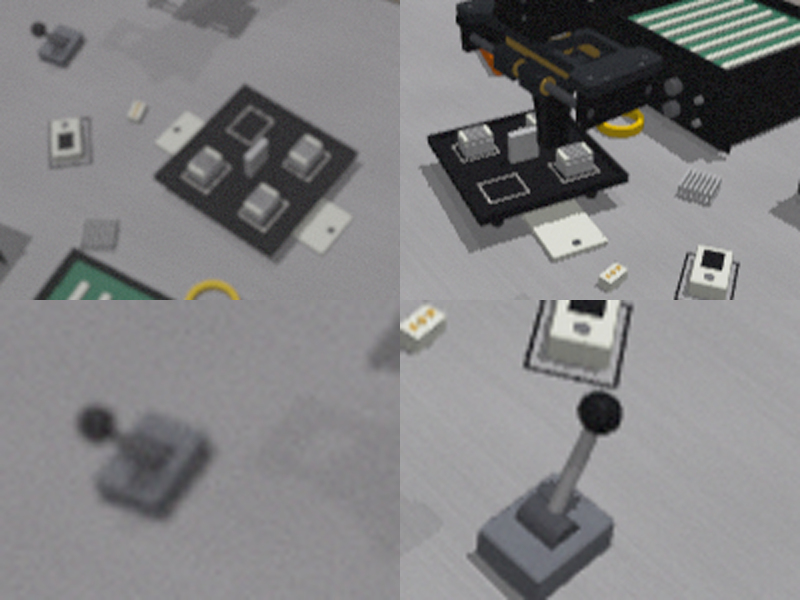

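The last view shows the lever leaning away from the robot again, the modules inside their bays, the logger inside its outline, and the gripper touching nothing. I'm handing the job in.

```bash
python3 -c "
from bench import close_job; print(close_job())"
```

```text
the job is handed in; nothing more can be done
None
```

The job is done and handed in at about 56 s of the 208 s allowed:

- **Switch:** I pulled the lever to its off stop first (18 N felt) and threw it back to its on stop last (18 N). The pictures confirm both positions.
- **Stand:** I turned it about 32°. It is parallel to the strip within 1°, and about 5 mm off the strip's centreline against the 10 mm allowed. The camera measurements fit a level deck; I did not push it to test for rocking.
- **Modules:** Three modules were on the bench. A fit to the scene camera picture put them within about 2 mm and 2° of their bays.
- **Logger:** It lies display up, about 3 mm from the centre of the outline and within about 1–2° of its long axis.

What went wrong or disagreed:

- **Fingertips:** They sat at least 22 mm higher than the reported tool position, probably about 25 mm. My first lever push and first grip on the stand's bar therefore missed, without disturbing anything.
- **Stand turn:** On the first try the bar slipped in the fingers while I pressed down with up to 28 N. When I eased up and squeezed harder, the stand came into line. The arm was then carrying nearly all of its weight (about 5 N) for a few seconds and about 12 mm of lowering. This may count against "without picking it up off the strip".
- **Other items:** I saw none of the other things on the bench move, and no module or logger knocked aside. I did not measure the other items individually.

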